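Lean a sample cell on the 45-degree rest, then stand it in its holder

ROBOT

A 7-joint arm with a two-finger parallel gripper is mounted at the origin on the work surface. World frame = base frame: x ahead of the robot, y to its left, z up, the work surface at z = 0. Lengths are in mm, angles in rad, forces in N, time in s.
With the tool pointing down it reaches from about 425 to 875 mm from the base axis. Payload 8.4 kg.
Tool frame: the origin (TCP) lies on the centre line of the jaws, within the pads' length; the fingertips stand ctrl.nose_length ahead of it and the grasp point (between the pads) lies 5 mm behind it (ctrl.nose_length is the distance from the TCP to the fingertips, in mm); z points along the fingers, y is the direction in which the jaws open and shut (so a half turn about z gives the same grasp; the last joint's range is limited). The gripper opens to 85 mm and grips with 20 to 120 N. Pads are 22 mm wide; open, the fingers measure 114 mm over their backs; the gripper's body (76 mm by 85 mm) begins 54 mm behind the grasp point. The pads swing forward as they close: fully open they stand 13 mm farther back than shut.
Start: joints at [1.216, 0.333, 0.04, 1.465, -0.013, 1.343, -0.059], TCP at [164.441, -628.827, 245.308] pointing down, gripper open.
Joint ranges: [-2.58, 2.58], [-0.38, 2.09], [-1.3, 1.39], [0.25, 2.4], [-1.5, 4.64], [0.08, 2.09], [-2.65, 2.65]. Speed limits (rad/s): [2.22, 2.22, 2.79, 2.79, 3.14, 3.14, 3.14].

INTERFACE

Orientations are given as a unit quaternion [w, x, y, z].
In Python, from plant import ctrl, imaging, close_job gives the robot as it stands.
- The arm moves only by the tool jog_arm, never from a script. Its argument "commands" is a list of rows, each an object with "claw": the opening, from 0 (shut) to 1 (fully open); "xyz": the shift along the world's x, y, z in mm, a list of three; "yaw": the turn about the world's z in rad. In form: [{"claw": claw, "xyz": [tx, ty, tz], "yaw": yaw}, ...]. A call has 1 to 20 rows; each row is the pose to reach, as a shift and turn from the pose measured when the call began; what a row does not reach only later rows make up. A row lasts 1/10 s, in which the tool goes at most 50 mm and 8.59 degrees, less where a joint would pass 70% of its speed; a pose out of reach is approached as far as the arm can. A call with a gripper value outside its range is refused whole. The fingers move at their own pace and stop on an object; "grip_force" is the grip in N (left out, the last holds). Time passes only in rows, so rows that repeat a pose let the fingers close. It gives the time, the measured TCP pose, the force and the opening at its end, in the units of the state.
- ctrl.get_state(): the state, without advancing time (a new reading comes with each control period).
- imaging.grab_frame(name): name is "scene" or "top" or "wrist"; returns a dict with "color" (384x512x3 uint8, red, green, blue), "z_map" (384x512 float32, mm along the optical axis (not along the pixel's ray), 0 where there is no reading), "camera_matrix" (3x3 intrinsics, pixels), "T" (4x4, takes a point from camera to world coordinates). Camera axes: x right, y up, looking along -z (the intrinsics and any distortion apply to the point x, -y, -z); pixel columns grow to the right and rows downward; lengths in mm; the calibration is good to about 2 mm. A picture is of the moment at which its call begins.
- close_job(): hands the job in, once; it reports no verdict.
The state is a dict: "time": time; "joint_pos": joint angles; "qvel": joint speeds; "effort": joint torques, N m; "tool_pos": TCP position; "ee_rot": TCP orientation; "contact_force": force on the tool from outside, world axes, zero at the start; "wrist_torque": the same for the moment, N m; "finger_gap": finger opening in mm.
Only numpy, scipy, OpenCV 4.12 (cv2) and the standard library are available. Lean on these libraries where they do the work, as an engineer would, in place of code of your own. Each camera call takes 0.05 s, during which the arm holds its last target.

TASK

The capped square sample cell is lying on its side on the optical table. Lean it cap-end up on the steeper (45-degree) of the two angle rests, against the bed and the foot stop, and leave it there untouched for at least two seconds so that bubbles gather under the cap; then take it again and stand it level, cap up, fully down in the square pocket of the holder plate. Set it down gently each time, never drop it, and leave the other things on the table where they are.

Things in the scene. Friction and masses are not known exactly. Their poses are not given: they have to be found in the camera images.
- cell: Loose amber glass cell, about 200 g: square body 40 x 40 mm, 80 mm long, then a neck 20 mm across and 6 mm long, then a white cap 30 mm across and 14 mm long; 100 mm overall. Origin at the centre of its square base; z runs along its length from base to cap, x and y are normal to its flat sides. It starts lying on one side on the table, z and y level.
- steep_rest: The steeper dark steel angle rest, fixed: base 120 x 60 x 10 mm; flat bed 34 mm wide (fingers pass on both sides), 60 mm long, rising at 45 degrees towards the rest's +x; at its lower end a foot stop 26 mm long, 34 mm wide, square to the bed. Bed and stop meet at x = -35, z = 30 mm; the bed's top end is 72 mm above the table. Origin: centre of the base's underside, z up.
- steep_rest_seat (a point): The point where the origin (centre of base) of the cell lies when the cell leans home on the steep rest: base against the foot stop, one side flat on the bed, cap end up. 49.1 mm behind (-x) the rest's origin and 44.1 mm above the table. Axes as the rest's.
- low_rest: The other dark steel angle rest, same make but its bed rises at only 18 degrees towards its +x; not used. Origin at the centre of its 120 x 60 mm base's underside.
- holder: Dark steel holder plate screwed to the table, 90 x 90 x 6 mm, with four low walls 6 mm thick and 10 mm high (tops 16 mm above the table) round a square pocket 46 x 46 mm whose sides lie along the plate's x and y. Origin at the centre of the underside, z up.
- holder_floor (a point): Centre of the pocket's floor, 6 mm above the table; axes as the holder's.
- filter: Bystander: black disc 50 mm across, 6 mm thick, lying flat; origin at the centre of its underside.
- stub: Bystander: upright steel post stub, 25 mm diameter, 50 mm high; origin at the centre of its underside.
- driver: Bystander: screwdriver with red handle lying on the table, about 0.2 m long; its x axis runs along it towards the tip.
- jar: Bystander: upright amber bottle, 64 mm diameter, 120 mm high, blue cap; origin at the centre of its underside.
Mind the look-alikes: they are no part of the job. What is shaped like the cell but blue or green is not meant.

How it is judged:
By the outcome, as a careful person would: the job done as asked, in the order asked, and still so for the second after the job is handed in, with the robot touching nothing.
It also fails if it takes over 58 s, if anything falls off the work surface, if the arm or the gripper's body presses on something with over 40 N, if the wrist force passes 120 N, or if a joint passes its speed limit or range.

## Working session

There is one attempt and no reset: what is moved stays moved. The work goes in short steps, Python scripts to look and compute and a tool call to move; the robot and the scene stay as the last step left them, time stands still between calls to the robot, and variables do not carry over. Pictures are saved under pics/ and viewed, and the job is handed in when it is done.

Besides the shell and the picture viewer there is one more tool, called as a command line: name --argument value ..., lists and objects as JSON in quotes. jog_arm: Moves the arm, as the interface text tells. Its arguments: {"type":"object","properties":{"commands":{"type":"array"},"grip_force":{"type":"number"}},"required":["commands"]}

```bash
ls; mkdir -p pics; python3 - <<'E'
from plant import ctrl, imaging
import numpy as np, cv2
print(ctrl.nose_length, ctrl.get_state())
for n in ["scene","top"]:
    f=imaging.grab_frame(n)
    np.savez(f'pics/{n}0.npz',**f)
    cv2.imwrite(f'pics/{n}0.png',f['color'][:,:,::-1])
    print(n,f['camera_matrix'],f['T'],[k for k in f])
E
```

```text
pics
14.0 {'time': 0.0, 'joint_pos': array([ 1.21573994,  0.33390179,  0.03987472,  1.46628822, -0.01338076,
        1.34329106, -0.05850212]), 'qvel': array([ 0.00071034,  0.00080523, -0.00086388, -0.00049361,  0.0003488 ,
        0.00107773, -0.00096652]), 'effort': array([-2.29704037e-04, -6.58550406e+01,  1.36537604e+00, -4.05558443e+01,
        1.68949255e-02,  1.25471354e-02,  4.61683931e-05]), 'tool_pos': array([ 164.35367315, -628.4255083 ,  244.41886267]), 'ee_rot': array([-7.93965193e-04,  9.91829042e-01,  1.27571523e-01, -1.67100266e-04]), 'contact_force': array([0.00134082, 0.17547011, 1.18241335]), 'wrist_torque': array([-0.00887578, -0.05421044, -0.0511062 ]), 'finger_gap': 85.0882745727085}
scene [[361.40488861   0.         254.81523705]
 [  0.         361.40488861 192.14026299]
 [  0.           0.           1.        ]] [[-5.51443901e-01 -6.99411139e-01  4.54679758e-01  8.76187516e+02]
 [ 8.34196661e-01 -4.65630131e-01  2.95473369e-01  2.94137835e+02]
 [ 5.05522964e-03  5.42229323e-01  8.40215333e-01  8.50695069e+02]
 [ 0.00000000e+00  0.00000000e+00  0.00000000e+00  1.00000000e+00]] ['color', 'z_map', 'camera_matrix', 'T']
top [[355.00375899   0.         248.7000294 ]
 [  0.         355.00375899 192.76143971]
 [  0.           0.           1.        ]] [[-1.92958265e-02  9.83695535e-01 -1.78803705e-01  2.59120255e+02]
 [-9.99805842e-01 -1.82702627e-02  7.38074323e-03  2.59829908e+00]
 [ 3.99361350e-03  1.78911406e-01  9.83857083e-01  1.20740827e+03]
 [ 0.00000000e+00  0.00000000e+00  0.00000000e+00  1.00000000e+00]] ['color', 'z_map', 'camera_matrix', 'T']
```

View pics/scene0.png

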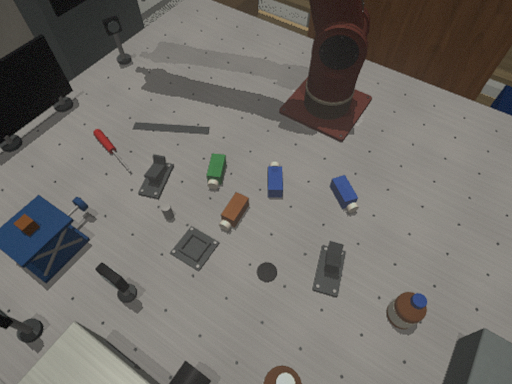

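View pics/top0.png

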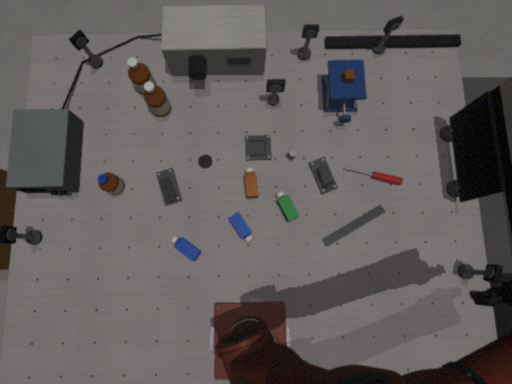

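```bash
cat > h.py <<'E'
import numpy as np, cv2
def cloud(f):
    K=f['camera_matrix'];T=f['T'];z=f['z_map'].astype(float)
    v,u=np.mgrid[:z.shape[0],:z.shape[1]]
    x=(u-K[0,2])/K[0,0]*z; y=(v-K[1,2])/K[1,1]*z
    P=np.stack([x,-y,-z],-1)@T[:3,:3].T+T[:3,3]
    P[z==0]=np.nan
    return P
def ray(f,u,v,h):
    K=f['camera_matrix'];T=f['T']
    d=T[:3,:3]@np.array([(u-K[0,2])/K[0,0],-(v-K[1,2])/K[1,1],-1]);o=T[:3,3]
    return o+d*(h-o[2])/d[2]
E
python3 - <<'E'
from h import *
for n,boxes in [('top',[(300,150,350,200),(145,160,195,210),(235,125,285,170),(235,160,270,205)]),('scene',[(130,145,185,205),(305,235,355,300),(165,220,225,275),(212,185,257,237)])]:
    f=dict(np.load(f'pics/{n}0.npz'))
    P=cloud(f)
    for i,(a,b,c,d) in enumerate(boxes):
        p=P[b:d,a:c]
        z=p[...,2]; m=z>4
        q=p[m]
        print(n,i,'n',m.sum(),'table',np.nanmedian(z[z<4]) if (z<4).any() else None,'zmax',np.nanmax(z),'mean',np.nanmean(q,0).round(1), 'top pt',q[np.nanargmax(q[:,2])].round(1), np.nanmin(q,0).round(1),np.nanmax(q,0).round(1))
        cv2.imwrite(f'pics/{n}_c{i}.png',cv2.resize(f['color'][b:d,a:c,::-1],None,fx=8,fy=8,interpolation=cv2.INTER_CUBIC))
import glob
ims=[cv2.resize(cv2.imread(f'pics/{n}_c{i}.png'),(200,250)) for n in ['top','scene'] for i in range(4)]
cv2.imwrite('pics/mont.png',np.vstack([np.hstack(ims[:4]),np.hstack(ims[4:])]))
E
```

```text
top 0 n 627 table -1.0278723232040647 zmax 57.20665062444232 mean [ 535.4 -263.    20.4] top pt [ 492.6 -275.7   57.2] [ 451.  -359.5    4. ] [ 625.9 -190.8   57.2]
top 1 n 605 table -1.474702022629458 zmax 72.6494716326306 mean [503.1 266.5  24.9] top pt [516.1 266.8  72.6] [427.9 188.4   4.1] [589.7 348.1  72.6]
top 2 n 463 table -0.9100502823436045 zmax 36.37415765651417 mean [636.2 -40.6   9.2] top pt [557.5  -2.1  36.4] [ 554.3 -132.     4. ] [709.9  35.7  36.4]
top 3 n 368 table -1.193409836179626 zmax 45.79040343285578 mean [506.8 -13.7  34. ] top pt [465.5 -33.6  45.8] [449.8 -78.6   4. ] [579.1  40.5  45.8]
scene 0 n 899 table 0.41970514280967564 zmax 57.2996590116976 mean [ 541.7 -254.9   22.4] top pt [ 492.9 -264.1   57.3] [ 450.6 -379.9    4.1] [ 625.5 -154.2   57.3]
scene 1 n 1286 table 0.5081143526169853 zmax 74.05395156501174 mean [512.6 272.7  22.6] top pt [521.8 259.2  74.1] [417.6 187.5   4. ] [573.8 340.7  74.1]
scene 2 n 1218 table 0.5906413018076933 zmax 38.266240910177544 mean [641.4 -36.    9.5] top pt [562.6  -7.8  38.3] [ 543.  -150.7    4. ] [725.3  57.7  38.3]
scene 3 n 699 table 0.4625450887928082 zmax 43.77828081364419 mean [513.3 -10.3  33.1] top pt [537.3  -0.7  43.8] [ 439.8 -108.6    4. ] [581.5  63.5  43.8]
```

View pics/mont.png

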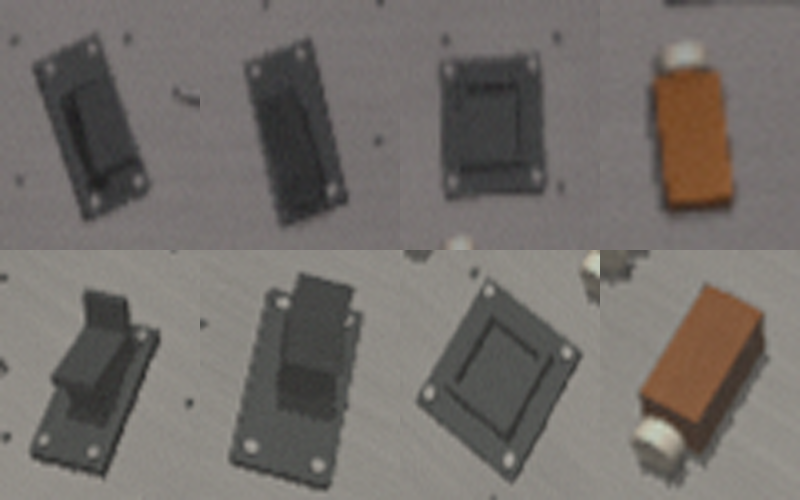

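```bash
python3 - <<'E'
from h import *
# rest steep: project high points, base outline via dark color
for n,(a,b,c,d),(cx,cy) in [('top',(145,160,195,210),(503,267)),('scene',(300,230,360,300),(503,267)),('top',(235,125,285,170),(636,-40)),('scene',(165,220,225,275),(636,-40))]:
    f=dict(np.load(f'pics/{n}0.npz')); P=cloud(f)[b:d,a:c]
    img=f['color'][b:d,a:c].astype(float).mean(-1)
    # base outline: z in 4..14 & within 75mm
    r=np.hypot(P[...,0]-cx,P[...,1]-cy)
    m=(img<90)&(r<90)
    mm=m.astype(np.uint8); 
    nl,lab,st,ce=cv2.connectedComponentsWithStats(mm)
    k=1+np.argmax(st[1:,4]); mm=lab==k
    pts=np.argwhere(mm)[:,::-1].astype(np.float32)
    q=P[mm]
    # project base outline onto its top plane with rays
    h=10 if cx==503 else 6
    low=(P[...,2]<h+5)&mm
    pp=np.array([ray(f,u+a,v+b,h)[:2] for u,v in np.argwhere(low)[:,::-1]],np.float32)
    rect=cv2.minAreaRect(pp)
    print(n,cx,'rect',rect, 'n',mm.sum())
    if cx==503:
        cen=np.array(rect[0])
        cs=cv2.boxPoints(rect)
        e=[cs[1]-cs[0],cs[2]-cs[1]]; e=max(e,key=np.linalg.norm); e=e/np.linalg.norm(e)
        if e[0]<0:e=-e
        print('yaw',np.degrees(np.arctan2(e[1],e[0])))
        s=(q[:,:2]-cen)@e; t=(q[:,:2]-cen)@np.array([-e[1],e[0]])
        for lo in range(-65,65,8):
            k=(s>=lo)&(s<lo+8)&(abs(t)<15)
            if k.any(): print(lo+4, k.sum(), q[k][:,2].round(0).tolist()[:14])
E
```

```text
top 503 rect ((504.1737365722656, 269.0007019042969), (123.05442810058594, 61.785030364990234), 16.906850814819336) n 607
yaw 16.906841
-61 5 [2.0, 2.0, 3.0, -2.0, -2.0]
-53 46 [48.0, 49.0, 45.0, 46.0, 46.0, 42.0, 41.0, 50.0, 51.0, 43.0, 46.0, 42.0, 41.0, 39.0]
-45 20 [42.0, 43.0, 35.0, 41.0, 41.0, 40.0, 40.0, 40.0, 42.0, 41.0, 44.0, 45.0, 4.0, 44.0]
-37 17 [31.0, 32.0, 31.0, 32.0, 36.0, 29.0, 30.0, 31.0, 34.0, 40.0, 38.0, 38.0, 31.0, 33.0]
-29 24 [38.0, 36.0, 30.0, 36.0, 34.0, 31.0, 35.0, 32.0, 34.0, 30.0, 36.0, 30.0, 32.0, 30.0]
-21 25 [48.0, 43.0, 42.0, 36.0, 43.0, 43.0, 37.0, 40.0, 42.0, 40.0, 40.0, 38.0, 10.0, 41.0]
-13 29 [56.0, 53.0, 52.0, 49.0, 48.0, 50.0, 49.0, 45.0, 48.0, 47.0, 47.0, 52.0, 51.0, 49.0]
-5 28 [59.0, 59.0, 61.0, 57.0, 57.0, 53.0, 57.0, 57.0, 57.0, 59.0, 63.0, 57.0, 54.0, 55.0]
3 32 [68.0, 68.0, 68.0, 68.0, 62.0, 65.0, 65.0, 60.0, 68.0, 67.0, 66.0, 64.0, 64.0, 65.0]
11 24 [72.0, 68.0, 67.0, 71.0, 73.0, 68.0, 66.0, 69.0, 71.0, 67.0, 72.0, 72.0, 72.0, 71.0]
19 7 [65.0, 68.0, 68.0, 9.0, 11.0, 10.0, 9.0]
27 4 [9.0, 8.0, 10.0, 8.0]
35 15 [12.0, 9.0, 7.0, 7.0, 4.0, 1
[... 1353 characters left out ...]
12.0, 10.0, 11.0, 10.0, 8.0]
27 39 [10.0, 11.0, 11.0, 12.0, 11.0, 13.0, 11.0, 10.0, 10.0, 12.0, 11.0, 10.0, 11.0, 11.0]
35 41 [11.0, 12.0, 10.0, 11.0, 12.0, 14.0, 11.0, 9.0, 14.0, 11.0, 10.0, 9.0, 10.0, 11.0]
43 45 [9.0, 9.0, 13.0, 12.0, 11.0, 12.0, 11.0, 12.0, 9.0, 12.0, 12.0, 12.0, 14.0, 11.0]
51 42 [10.0, 10.0, 11.0, 13.0, 11.0, 13.0, 13.0, 10.0, 13.0, 11.0, 8.0, 13.0, 10.0, 10.0]
59 33 [8.0, 9.0, 14.0, 9.0, 10.0, 11.0, 9.0, 12.0, 6.0, 9.0, 9.0, 9.0, 10.0, 12.0]
top 636 rect ((639.85546875, -40.989681243896484), (91.65868377685547, 91.16117095947266), 1.7023420333862305) n 623
scene 636 rect ((643.0280151367188, -37.3310546875), (89.40150451660156, 90.25390625), 1.8556044101715088) n 1101
```

```bash
python3 - <<'E'
from h import *
for n,(a,b,c,d) in [('top',(235,160,270,205)),('scene',(205,180,262,240))]:
    f=dict(np.load(f'pics/{n}0.npz')); P=cloud(f)[b:d,a:c]
    hsv=cv2.cvtColor(f['color'][b:d,a:c],cv2.COLOR_RGB2HSV)
    o=(hsv[...,0]<20)&(hsv[...,1]>110)
    t=o&(P[...,2]>35)
    pp=np.array([ray(f,u+a,v+b,40)[:2] for u,v in np.argwhere(t)[:,::-1]],np.float32)
    print(n,'top face',t.sum(),cv2.minAreaRect(pp), np.nanmedian(P[t],0))
    w=(hsv[...,1]<60)&(hsv[...,2]>140)&(P[...,2]>15)
    print('cap',w.sum(),np.nanmedian(P[w],0) if w.any() else 0)
    q=P[t]; cen=q.mean(0); 
    print('mean top',cen)
E
```

```text
top top face 249 ((500.4117431640625, -13.730815887451172), (79.42610168457031, 38.48845672607422), 5.211205959320068) [500.80163244 -14.41323807  38.96453447]
cap 19 [555.03548523  -8.86572857  32.34466549]
mean top [500.21048583 -14.22525529  39.11482686]
scene top face 377 ((502.518310546875, -11.03195571899414), (78.0364761352539, 38.07712936401367), 5.534138202667236) [503.98870621 -10.82690704  40.39740459]
cap 79 [548.77223143 -13.5434446   33.46402063]
mean top [503.56371856 -10.9709607   40.44132706]
```

jog_arm --commands '[{"claw": 1, "xyz": [10, 18, 0], "yaw": -0.01}, {"claw": 1, "xyz": [28, 50, 0], "yaw": -0.02}, {"claw": 1, "xyz": [50, 88, 0], "yaw": -0.03}, {"claw": 1, "xyz": [74, 130, 0], "yaw": -0.04}, {"claw": 1, "xyz": [98, 172, 0], "yaw": -0.05}, {"claw": 1, "xyz": [122, 214, 0], "yaw": -0.06}, {"claw": 1, "xyz": [146, 256, 0], "yaw": -0.07}, {"claw": 1, "xyz": [170, 298, 0], "yaw": -0.08}, {"claw": 1, "xyz": [194, 340, 0], "yaw": -0.09}, {"claw": 1, "xyz": [218, 382, 0], "yaw": -0.1}, {"claw": 1, "xyz": [242, 424, 0], "yaw": -0.11}, {"claw": 1, "xyz": [266, 466, 0], "yaw": -0.12}, {"claw": 1, "xyz": [290, 508, 0], "yaw": -0.13}, {"claw": 1, "xyz": [312, 546, 0], "yaw": -0.14}, {"claw": 1, "xyz": [332, 582, 0], "yaw": -0.15}, {"claw": 1, "xyz": [345, 606, 0], "yaw": -0.16}, {"claw": 1, "xyz": [352, 617, 0], "yaw": -0.162}, {"claw": 1, "xyz": [352, 617, 0], "yaw": -0.162}, {"claw": 1, "xyz": [352, 617, 0], "yaw": -0.162}, {"claw": 1, "xyz": [352, 617, 0], "yaw": -0.162}]' --grip_force 20

```text
time: 2.1
tool_pos: [515.9, -12.8, 244.4]
ee_rot: [-0.0, 0.999, 0.046, -0.0]
contact_force: [-0.2, 0.5, 0.1]
finger_gap: 85.1
```

```bash
python3 - <<'E'
from plant import ctrl, imaging
import numpy as np, cv2
from h import *
f=imaging.grab_frame('wrist'); np.savez('pics/wrist1.npz',**f)
cv2.imwrite('pics/wrist1.png',f['color'][:,:,::-1]); print(f['T'],f['camera_matrix'])
s=ctrl.get_state(); print(s['time'],s['tool_pos'],s['ee_rot'],s['joint_pos'],s['contact_force'])
E
```

```text
[[ 9.17963765e-02  9.59981481e-01  2.64592105e-01  5.81713716e+02]
 [-9.95774534e-01  8.91766500e-02  2.19226551e-02 -5.99754074e+00]
 [-2.55009466e-03 -2.65486500e-01  9.64111205e-01  3.73855238e+02]
 [ 0.00000000e+00  0.00000000e+00  0.00000000e+00  1.00000000e+00]] [[344.89419513   0.         259.19074635]
 [  0.         344.89419513 192.94836695]
 [  0.           0.           1.        ]]
2.15 [515.90986651 -12.81506925 244.43851852] [-4.68038463e-04  9.98943695e-01  4.59479485e-02 -2.46876784e-04] [ 0.50071539  0.10245699 -0.59495981  1.76176992  0.05860258  1.295778
 -1.58663122] [ 0.29826497  0.34159053 -0.33911557]
```

View pics/wrist1.png

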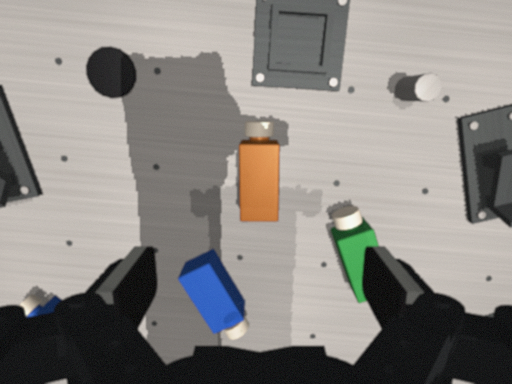

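```bash
python3 - <<'E'
from h import *
f=dict(np.load('pics/wrist1.npz')); P=cloud(f)
hsv=cv2.cvtColor(f['color'],cv2.COLOR_RGB2HSV)
o=(hsv[...,0]<20)&(hsv[...,1]>130)&(hsv[...,2]>60)&(P[...,2]>34); o[250:]=False
print(o.sum(), np.nanmedian(P[o],0))
pp=np.array([ray(f,u,v,40)[:2] for u,v in np.argwhere(o)[:,::-1]],np.float32)
print(cv2.minAreaRect(pp), pp.mean(0))
# cap
w=(hsv[...,1]<60)&(hsv[...,2]>150)&(P[...,2]>20); w[:,:230]=0;w[:,290:]=0;w[:100]=0;w[150:]=0
print('cap',w.sum(),np.nanmedian(P[w],0))
E
```

```text
2992 [502.9041541  -11.96260013  40.81195256]
((500.6114807128906, -12.046161651611328), (78.82524871826172, 38.52425003051758), 5.319828033447266) [501.98734  -11.969083]
cap 333 [553.2339717   -7.60463724  34.28341163]
```

jog_arm --commands '[{"claw": 1, "xyz": [0.5, 2, -15], "yaw": 0}, {"claw": 1, "xyz": [0.5, 2, -45], "yaw": 0}, {"claw": 1, "xyz": [0.5, 2, -85], "yaw": 0}, {"claw": 1, "xyz": [0.5, 2, -125], "yaw": 0}, {"claw": 1, "xyz": [0.5, 2, -160], "yaw": 0}, {"claw": 1, "xyz": [0.5, 2, -190], "yaw": 0}, {"claw": 1, "xyz": [0.5, 2, -210], "yaw": 0}, {"claw": 1, "xyz": [0.5, 2, -221], "yaw": 0}, {"claw": 1, "xyz": [0.5, 2, -227], "yaw": 0}, {"claw": 1, "xyz": [0.5, 2, -227], "yaw": 0}, {"claw": 1, "xyz": [0.5, 2, -227], "yaw": 0}]' --grip_force 20

```text
time: 3.25
tool_pos: [517.0, -10.8, 18.3]
ee_rot: [-0.0, 0.999, 0.046, 0.0]
contact_force: [0.7, -0.6, 0.0]
finger_gap: 85.4
```

jog_arm --commands '[{"claw": 0.6, "xyz": [0, 0, 0], "yaw": 0}, {"claw": 0.6, "xyz": [0, 0, 0], "yaw": 0}, {"claw": 0.5, "xyz": [0, 0, 0], "yaw": 0}, {"claw": 0.45, "xyz": [0, 0, 0], "yaw": 0}, {"claw": 0.4, "xyz": [0, 0, 0], "yaw": 0}, {"claw": 0.4, "xyz": [0, 0, 0], "yaw": 0}, {"claw": 0.3, "xyz": [0, 0, 0], "yaw": 0}, {"claw": 0.3, "xyz": [0, 0, 0], "yaw": 0}]' --grip_force 25

```text
time: 4.05
tool_pos: [517.4, -11.0, 18.8]
ee_rot: [-0.0, 0.999, 0.046, 0.001]
contact_force: [-2.0, -0.8, 5.8]
finger_gap: 39.6
```

jog_arm --commands '[{"claw": 0.3, "xyz": [0, 0, 5], "yaw": 0}, {"claw": 0.3, "xyz": [0, 0, 20], "yaw": 0}, {"claw": 0.3, "xyz": [0, 0, 50], "yaw": 0}, {"claw": 0.3, "xyz": [0, 0, 90], "yaw": 0}, {"claw": 0.3, "xyz": [0, 10, 130], "yaw": 0.01}, {"claw": 0.3, "xyz": [-10, 30, 165], "yaw": 0.03}, {"claw": 0.3, "xyz": [-20, 60, 190], "yaw": 0.06}, {"claw": 0.3, "xyz": [-30, 95, 205], "yaw": 0.09}, {"claw": 0.3, "xyz": [-40, 130, 215], "yaw": 0.12}, {"claw": 0.3, "xyz": [-50, 165, 220], "yaw": 0.15}, {"claw": 0.3, "xyz": [-60, 200, 222], "yaw": 0.17}, {"claw": 0.3, "xyz": [-70, 230, 222], "yaw": 0.19}, {"claw": 0.3, "xyz": [-76, 250, 222], "yaw": 0.199}, {"claw": 0.3, "xyz": [-79, 261, 222], "yaw": 0.199}, {"claw": 0.3, "xyz": [-79, 261, 222], "yaw": 0.199}, {"claw": 0.3, "xyz": [-79, 261, 222], "yaw": 0.199}]' --grip_force 30

```text
time: 5.65
tool_pos: [438.8, 248.9, 240.9]
ee_rot: [0.0, 0.99, 0.144, 0.001]
contact_force: [0.1, -0.7, -3.2]
finger_gap: 39.6
```

```bash
cat > snap.py <<'E'
import sys
from plant import ctrl, imaging
import numpy as np, cv2
from h import *
def snap(n,tag):
    f=imaging.grab_frame(n); np.savez(f'pics/{tag}.npz',**f)
    cv2.imwrite(f'pics/{tag}.png',f['color'][:,:,::-1])
for a in sys.argv[1:]:
    n,t=a.split(':'); snap(n,t)
s=ctrl.get_state(); print(s['time'],s['tool_pos'].round(2),s['ee_rot'].round(4),s['joint_pos'].round(3),s['contact_force'].round(2),s['wrist_torque'].round(3),s['finger_gap'])
E
python3 snap.py wrist:w2
```

```text
5.7 [438.99 248.58 240.82] [1.000e-04 9.896e-01 1.439e-01 7.000e-04] [ 0.203  0.104 -0.848  1.784  0.082  1.288 -1.947] [ 1.62  0.05 -2.72] [-0.07  -0.072  0.041] 39.76147844884563
```

View pics/w2.png

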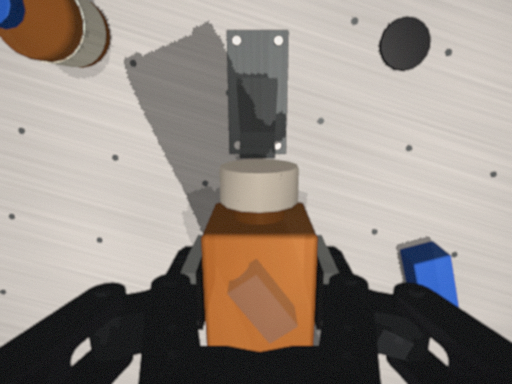

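```bash
python3 - <<'E'
from h import *
f=dict(np.load('pics/w2.npz')); P=cloud(f)
img=f['color'].astype(int).mean(-1)
sub=img[20:160,200:310]
print(sub[40,::6].astype(int), sub[::8,60].astype(int))
z=P[...,2]
print('z table left',np.nanmedian(z[60:140,310:350]), 'z base',np.nanmedian(z[45:70,240:275]))
m=(img<125); m[:20]=0;m[160:]=0;m[:,:222]=0;m[:,:]&=True;m[:,300:]=0
# corners by row/col profile: use z>5 and dark
m2=(z>5)&(z<15); m2[:20]=0;m2[160:]=0;m2[:,:205]=0;m2[:,310:]=0
m2=cv2.morphologyEx(m2.astype(np.uint8),cv2.MORPH_OPEN,np.ones((3,3)))
for mm in (m2,(m&(z>4)&(z<16))):
    pp=np.array([ray(f,u,v,10)[:2] for u,v in np.argwhere(mm)[:,::-1]],np.float32)
    print(mm.sum(),cv2.minAreaRect(pp))
v=cv2.resize(f['color'][15:165,200:315,::-1],None,fx=5,fy=5,interpolation=cv2.INTER_CUBIC)[:600]
cv2.imwrite('pics/w2z.png',cv2.resize(f['color'][15:165,200:315,::-1],(460,600),interpolation=cv2.INTER_CUBIC))
# screw heads
g=(img>170)&(z>5); 
E
```

```text
[122 122 127 124 122  81 112 117 117 119 118 116 119 120 118 204 202 200
 206] [198 196 115 114 117 118 122  70  76  76  78  79  78  46  54  53  57  40]
z table left 0.7184306432238827 z base 10.90940017630399
4505 ((505.8899230957031, 272.2901306152344), (119.54169464111328, 59.960235595703125), 16.506933212280273)
3965 ((504.981689453125, 272.4748229980469), (117.7701187133789, 59.176918029785156), 16.662954330444336)
```

View pics/w2z.png

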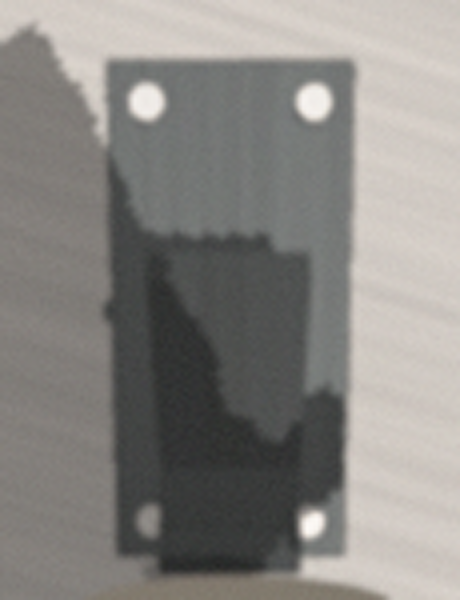

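```bash
python3 - <<'E'
from h import *
f=dict(np.load('pics/scene0.npz')); P=cloud(f)
hsv=cv2.cvtColor(f['color'],cv2.COLOR_RGB2HSV)
b=P[285:335,380:435].reshape(-1,3); b=b[b[:,2]>60]; print('jar',b.mean(0),b.min(0),b.max(0))
b=P[255:285,250:285].reshape(-1,3); b=b[(b[:,2]>3)&(b[:,2]<12)]; print('filter',np.median(b,0))
f=dict(np.load('pics/top0.npz')); P=cloud(f)
b=P[75:110,255:295].reshape(-1,3); b=b[b[:,2]>15]; print('post',b.min(0),b.max(0))
b=P[145:165,285:300].reshape(-1,3); b=b[b[:,2]>15]; print('stub',np.median(b,0))
# plan
c=np.array([506,271.8]); t=np.radians(16.6); ex=np.array([np.cos(t),np.sin(t)])
for a in (116,125,60,89.7,46): print(a,c+a*ex)
E
```

```text
jar [523.91125136 452.79133594  92.40013643] [486.5127356  425.0554762   60.11910105] [546.23976926 486.81367272 123.14208346]
filter [596.73058458 148.23478364   6.22789825]
post [ 806.96657321 -129.7060551    15.6674623 ] [834.2382567  -70.11242589 143.6753137 ]
stub [ 603.15373166 -154.54866069   47.55380643]
116 [617.16541864 304.93985062]
125 [625.79032181 307.51104593]
60 [563.49935447 288.94130204]
89.7 [591.96153493 297.42624656]
46 [550.08283843 284.9416649 ]
```

jog_arm --commands '[{"claw": 0.3, "xyz": [10, 3, 0], "yaw": 0}, {"claw": 0.3, "xyz": [35, 11, 0], "yaw": 0}, {"claw": 0.3, "xyz": [75, 24, 0], "yaw": 0}, {"claw": 0.3, "xyz": [115, 36, 0], "yaw": 0}, {"claw": 0.3, "xyz": [150, 47, -10], "yaw": 0}, {"claw": 0.3, "xyz": [175, 55, -30], "yaw": 0}, {"claw": 0.3, "xyz": [190, 60, -60], "yaw": 0}, {"claw": 0.3, "xyz": [190, 60, -95], "yaw": 0}, {"claw": 0.3, "xyz": [190, 60, -130], "yaw": 0}, {"claw": 0.3, "xyz": [190, 60, -160], "yaw": 0}, {"claw": 0.3, "xyz": [190, 60, -185], "yaw": 0}, {"claw": 0.3, "xyz": [190, 60, -202], "yaw": 0}, {"claw": 0.3, "xyz": [190, 60, -212], "yaw": 0}, {"claw": 0.3, "xyz": [190, 60, -217], "yaw": 0}, {"claw": 0.3, "xyz": [190, 60, -217], "yaw": 0}, {"claw": 0.3, "xyz": [190, 60, -217], "yaw": 0}]' --grip_force 25

```text
time: 7.3
tool_pos: [629.7, 308.9, 25.0]
ee_rot: [-0.0, 0.99, 0.144, 0.001]
contact_force: [-0.3, -0.3, -1.9]
finger_gap: 39.5
```

```bash
python3 snap.py scene:s3; python3 -c "
import cv2;i=cv2.imread('pics/s3.png');cv2.imwrite('pics/s3z.png',cv2.resize(i[190:340,270:450],None,fx=4,fy=4,interpolation=cv2.INTER_CUBIC))"
```

```text
7.35 [629.71 308.98  25.14] [-2.000e-04  9.896e-01  1.439e-01  1.600e-03] [-0.046  0.719 -0.688  1.506  0.492  1.091 -2.123] [ 0.13  0.03 -2.3 ] [ 0.04  -0.006 -0.026] 39.325394559905924
```

View pics/s3z.png

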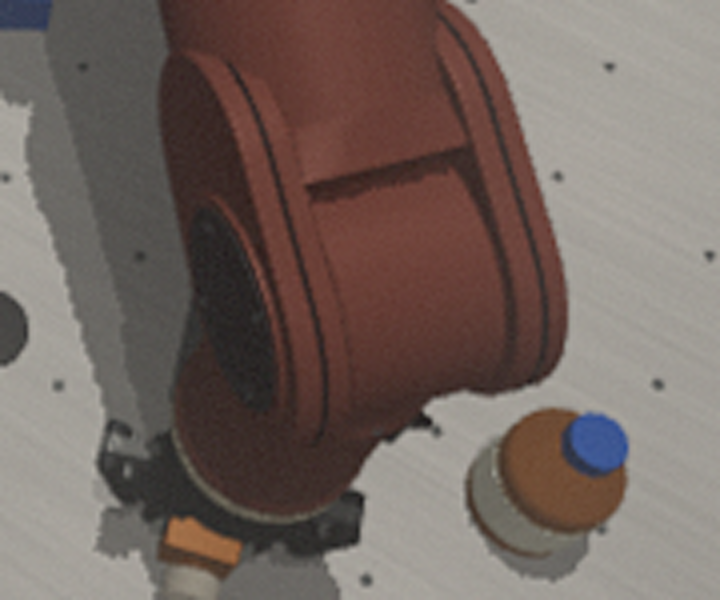

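jog_arm --commands '[{"claw": 0.3, "xyz": [-2, -0.6, -1], "yaw": 0}, {"claw": 0.3, "xyz": [-5, -1.5, -1], "yaw": 0}, {"claw": 0.3, "xyz": [-8, -2.4, -1], "yaw": 0}, {"claw": 0.3, "xyz": [-10.5, -3.1, -1], "yaw": 0}, {"claw": 0.3, "xyz": [-10.5, -3.1, -1], "yaw": 0}]' --grip_force 20

```text
time: 7.85
tool_pos: [618.8, 305.8, 24.2]
ee_rot: [-0.0, 0.99, 0.144, 0.002]
contact_force: [-0.1, -0.9, -1.6]
finger_gap: 39.3
```

jog_arm --commands '[{"claw": 0.3, "xyz": [-0.5, -0.15, 0], "yaw": 0}, {"claw": 0.3, "xyz": [-1, -0.3, 0], "yaw": 0}, {"claw": 0.3, "xyz": [-1.5, -0.45, 0], "yaw": 0}, {"claw": 0.3, "xyz": [-1.9, -0.6, 0], "yaw": 0}, {"claw": 0.3, "xyz": [-1.9, -0.6, 0], "yaw": 0}]'

```text
time: 8.35
tool_pos: [618.0, 305.4, 24.6]
ee_rot: [-0.0, 0.99, 0.144, 0.003]
contact_force: [5.6, 1.5, -4.4]
finger_gap: 39.7
```

jog_arm --commands '[{"claw": 0.3, "xyz": [-1.9, -0.6, 0], "yaw": 0}, {"claw": 0.3, "xyz": [-3.5, -1.1, 2.0], "yaw": 0}, {"claw": 0.3, "xyz": [-4.3, -1.3, 4.3], "yaw": 0}, {"claw": 0.3, "xyz": [-5.2, -1.5, 6.7], "yaw": 0}, {"claw": 0.3, "xyz": [-6.1, -1.8, 9.0], "yaw": 0}, {"claw": 0.3, "xyz": [-7.2, -2.1, 11.3], "yaw": 0}, {"claw": 0.3, "xyz": [-8.3, -2.5, 13.5], "yaw": 0}]' --grip_force 20

```text
time: 9.05
tool_pos: [610.9, 303.0, 38.5]
ee_rot: [-0.001, 0.99, 0.144, 0.004]
contact_force: [5.4, 3.1, -5.1]
finger_gap: 39.5
```

```bash
python3 snap.py wrist:w4 top:t4 scene:s4
```

```text
9.2 [610.82 303.06  38.74] [-7.000e-04  9.896e-01  1.436e-01  3.700e-03] [-0.025  0.67  -0.705  1.558  0.476  1.083 -2.129] [ 4.42  0.27 -0.31] [ 0.21  -1.16  -0.015] 39.88171880667643
```

View pics/w4.png

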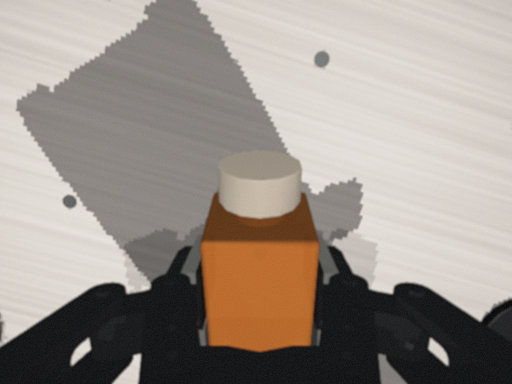

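```bash
cat > tilt.py <<'E'
import sys
from h import *
for t in sys.argv[1:]:
    f=dict(np.load(f'pics/{t}.npz')); P=cloud(f)
    hsv=cv2.cvtColor(f['color'],cv2.COLOR_RGB2HSV)
    o=(hsv[...,0]<20)&(hsv[...,1]>130)&(hsv[...,2]>60)
    n,lab,st,ce=cv2.connectedComponentsWithStats(o.astype(np.uint8))
    d=[np.hypot(*(c-np.array([260,270]))) if s[4]>800 else 1e9 for c,s in zip(ce[1:],st[1:])]
    o=lab==1+int(np.argmin(d))
    o=cv2.erode(o.astype(np.uint8),np.ones((5,5)))>0
    q=P[o]; q=q[np.isfinite(q).all(1)]
    # ransac largest plane
    rng=np.random.default_rng(0); out=[]
    for k in range(2):
        best=None
        for i in range(300):
            a,b,c=q[rng.choice(len(q),3,False)]
            nn=np.cross(b-a,c-a); L=np.linalg.norm(nn)
            if L<50: continue
            nn/=L; inl=abs((q-a)@nn)<1.5
            if best is None or inl.sum()>best.sum(): best=inl
        p=q[best]; c=p.mean(0); nn=np.linalg.svd(p-c,full_matrices=False)[2][2]
        if nn[2]<0: nn=-nn
        out.append((len(p),c.round(1),nn.round(3),'tilt of normal',np.degrees(np.arccos(nn[2])).round(1)))
        q=q[~best]
        if len(q)<300: break
    print(t,*out,sep='\n  ')
E
python3 tilt.py w2 w4
```

```text
w2
  (9519, array([442.1, 251.4, 262.9]), array([0.006, 0.001, 1.   ]), 'tilt of normal', np.float64(0.3))
  (1742, array([460.1, 256.8, 252.2]), array([0.957, 0.291, 0.007]), 'tilt of normal', np.float64(89.6))
w4
  (11408, array([610.6, 304.1,  60. ]), array([-0.178, -0.055,  0.983]), 'tilt of normal', np.float64(10.7))
  (2353, array([632.5, 310.6,  54.9]), array([0.941, 0.277, 0.196]), 'tilt of normal', np.float64(78.7))
```

jog_arm --commands '[{"claw": 0.3, "xyz": [3, 0.9, 0], "yaw": 0}, {"claw": 0.3, "xyz": [4.8, 1.4, -2], "yaw": 0}, {"claw": 0.3, "xyz": [4.8, 1.4, -6], "yaw": 0}, {"claw": 0.3, "xyz": [4.8, 1.4, -6], "yaw": 0}, {"claw": 0.3, "xyz": [3, 0.8, -6], "yaw": 0}, {"claw": 0.3, "xyz": [1.4, 0.4, -6], "yaw": 0}, {"claw": 0.3, "xyz": [-0.5, -0.1, -6], "yaw": 0}, {"claw": 0.3, "xyz": [-2.3, -0.7, -5.4], "yaw": 0}, {"claw": 0.3, "xyz": [-3.2, -1, -3.8], "yaw": 0}, {"claw": 0.3, "xyz": [-4.1, -1.2, -2.1], "yaw": 0}, {"claw": 0.3, "xyz": [-5, -1.5, -0.6], "yaw": 0}, {"claw": 0.3, "xyz": [-6, -1.8, 0.9], "yaw": 0}, {"claw": 0.3, "xyz": [-7, -2.1, 2.3], "yaw": 0}, {"claw": 0.3, "xyz": [-8.1, -2.4, 3.8], "yaw": 0}, {"claw": 0.3, "xyz": [-9.3, -2.7, 5.2], "yaw": 0}, {"claw": 0.3, "xyz": [-10.5, -3.1, 6.6], "yaw": 0}, {"claw": 0.3, "xyz": [-11.7, -3.5, 7.9], "yaw": 0}, {"claw": 0.3, "xyz": [-13, -3.9, 9.2], "yaw": 0}]' --grip_force 20

```text
time: 11.0
tool_pos: [599.5, 299.5, 49.0]
ee_rot: [-0.001, 0.99, 0.143, 0.006]
contact_force: [5.4, 1.9, -3.9]
finger_gap: 39.7
```

```bash
python3 snap.py wrist:w5 ; python3 tilt.py w5
```

```text
11.05 [599.35 299.48  49.22] [-0.0012  0.9897  0.1434  0.0057] [-0.011  0.637 -0.717  1.588  0.463  1.08  -2.131] [ 3.98  1.42 -1.87] [ 2.610e-01 -1.258e+00  1.000e-03] 39.839697599544365
w5
  (10062, array([596.3, 299.7,  69.1]), array([-0.395, -0.118,  0.911]), 'tilt of normal', np.float64(24.3))
  (2911, array([620.4, 306.8,  71. ]), array([0.872, 0.257, 0.416]), 'tilt of normal', np.float64(65.4))
```

```bash
cat > geo.py <<'E'
import sys
from h import *
# usage geo.py tilt ax ay az sx sy sz tx ty tz  (top point, shoulder point, TCP)
v=list(map(float,sys.argv[1:])); t=np.radians(v[0])
c=np.array([506,271.8]); th=np.radians(16.6)
def A(p): return np.array([(p[0]-c[0])*np.cos(th)+(p[1]-c[1])*np.sin(th),p[2]])
top,sh,tcp=A(v[1:4]),A(v[4:7]),A(v[7:10])
u=np.array([np.cos(t),np.sin(t)]);n=np.array([-np.sin(t),np.cos(t)])
ub=sh@u-80; nu=top@n-40
print('low corner',(ub*u+nu*n).round(1),'base centre',(ub*u+(nu+20)*n).round(1),'TCP',tcp.round(1),'d(tcp)',round(tcp@u-ub,1),'perp tcp-axis',round(tcp@n-nu-20,1))
E
python3 geo.py 24.3 596.3 299.7 69.1 620.4 306.8 71 599.35 299.48 49.2
```

```text
low corner [59.6  9.5] base centre [51.4 27.7] TCP [97.4 49.2] d(tcp) 50.7 perp tcp-axis 0.7
```

jog_arm --commands '[{"claw": 0.3, "xyz": [3, 0.9, 0], "yaw": 0}, {"claw": 0.3, "xyz": [5.7, 1.7, -1], "yaw": 0}, {"claw": 0.3, "xyz": [5.7, 1.7, -5], "yaw": 0}, {"claw": 0.3, "xyz": [5.7, 1.7, -5.5], "yaw": 0}, {"claw": 0.3, "xyz": [2.7, 0.8, -5.5], "yaw": 0}, {"claw": 0.3, "xyz": [0.5, 0.2, -5.5], "yaw": 0}, {"claw": 0.3, "xyz": [-1.7, -0.5, -5.5], "yaw": 0}, {"claw": 0.3, "xyz": [-2.9, -0.9, -4.3], "yaw": 0}, {"claw": 0.3, "xyz": [-4.1, -1.2, -3.1], "yaw": 0}, {"claw": 0.3, "xyz": [-5.3, -1.6, -2], "yaw": 0}, {"claw": 0.3, "xyz": [-6.6, -2, -0.9], "yaw": 0}, {"claw": 0.3, "xyz": [-7.9, -2.4, 0.2], "yaw": 0}, {"claw": 0.3, "xyz": [-9.2, -2.7, 1.2], "yaw": 0}, {"claw": 0.3, "xyz": [-10.6, -3.2, 2.1], "yaw": 0}, {"claw": 0.3, "xyz": [-12, -3.6, 2.9], "yaw": 0}, {"claw": 0.3, "xyz": [-13.5, -4, 3.8], "yaw": 0}, {"claw": 0.3, "xyz": [-14.9, -4.4, 4.6], "yaw": 0}, {"claw": 0.3, "xyz": [-16.4, -4.9, 5.3], "yaw": 0}, {"claw": 0.3, "xyz": [-17.9, -5.3, 6], "yaw": 0}]' --grip_force 20

```text
time: 12.95
tool_pos: [583.3, 294.8, 56.5]
ee_rot: [-0.002, 0.99, 0.143, 0.008]
contact_force: [6.8, 1.7, -1.4]
finger_gap: 39.9
```

```bash
python3 snap.py wrist:w6 ; python3 tilt.py w6
```

```text
13.0 [583.21 294.7   56.66] [-0.0018  0.9897  0.1432  0.008 ] [ 0.007  0.598 -0.731  1.633  0.449  1.067 -2.136] [ 5.42  1.9  -0.98] [ 0.304 -1.443 -0.002] 39.418972998620546
w6
  (6305, array([578.4, 294.5,  74.4]), array([-0.632, -0.187,  0.752]), 'tilt of normal', np.float64(41.2))
  (3285, array([601.6, 301.2,  85.2]), array([0.719, 0.211, 0.663]), 'tilt of normal', np.float64(48.5))
```

```bash
python3 geo.py 41.3 578.4 294.5 74.4 601.6 301.2 85.2 583.21 294.7 56.66
```

```text
low corner [61.2  8.2] base centre [48.  23.3] TCP [80.5 56.7] d(tcp) 46.5 perp tcp-axis 3.6
```

View pics/w6.png

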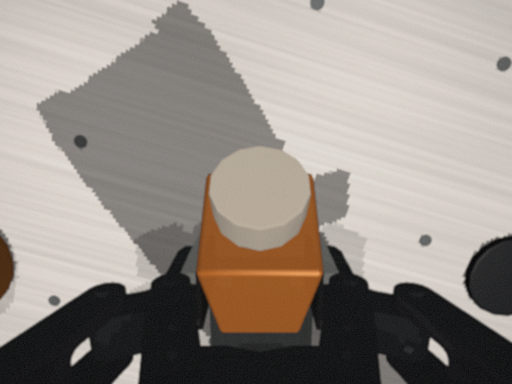

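jog_arm --commands '[{"claw": 0.3, "xyz": [3, 1, 3], "yaw": 0}, {"claw": 0.3, "xyz": [4.8, 1.4, 15], "yaw": 0}, {"claw": 0.3, "xyz": [4.8, 1.4, 40], "yaw": 0}, {"claw": 0.3, "xyz": [0, 0, 70], "yaw": 0}, {"claw": 0.3, "xyz": [-15, -4.5, 87], "yaw": 0}, {"claw": 0.3, "xyz": [-40, -12, 90], "yaw": 0}, {"claw": 0.3, "xyz": [-67, -20, 90], "yaw": 0}, {"claw": 0.3, "xyz": [-88, -26.2, 88], "yaw": 0}, {"claw": 0.3, "xyz": [-98.7, -29.4, 80], "yaw": 0}, {"claw": 0.3, "xyz": [-98.7, -29.4, 65], "yaw": 0}, {"claw": 0.3, "xyz": [-98.2, -29.2, 52], "yaw": 0}, {"claw": 0.3, "xyz": [-97.7, -29.1, 42], "yaw": 0}, {"claw": 0.3, "xyz": [-97.7, -29.1, 37], "yaw": 0}, {"claw": 0.3, "xyz": [-97.7, -29.1, 37], "yaw": 0}, {"claw": 0.3, "xyz": [-97.7, -29.1, 37], "yaw": 0}]' --grip_force 30

```text
time: 14.5
tool_pos: [485.7, 266.0, 93.7]
ee_rot: [-0.002, 0.99, 0.143, 0.008]
contact_force: [-1.5, -0.4, -2.4]
finger_gap: 39.5
```

```bash
python3 snap.py wrist:w7 ; python3 tilt.py w7
```

```text
14.55 [485.78 266.03  93.97] [-0.0021  0.9896  0.1433  0.0082] [ 0.113  0.376 -0.82   1.853  0.324  1.032 -2.121] [ 0.28 -0.23 -1.23] [0.002 0.029 0.045] 39.71417053875388
w7
  (6212, array([481.6, 265.9, 112.4]), array([-0.629, -0.188,  0.754]), 'tilt of normal', np.float64(41.1))
  (3217, array([503.9, 272.6, 122.3]), array([0.72 , 0.211, 0.661]), 'tilt of normal', np.float64(48.6))
```

```bash
python3 geo.py 41.3 481.6 265.9 112.4 503.9 272.6 122.3 485.8 266.0 93.9; python3 -c "
import cv2;i=cv2.imread('pics/w7.png');cv2.imwrite('pics/w7z.png',i)"
```

```text
low corner [-40.7  45.4] base centre [-53.9  60.4] TCP [-21.   93.9] d(tcp) 46.8 perp tcp-axis 3.4
```

View pics/w7z.png

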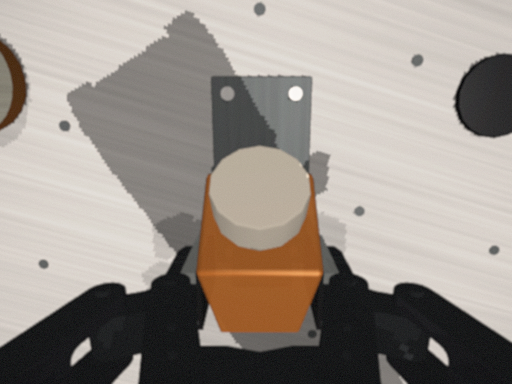

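jog_arm --commands '[{"claw": 0.3, "xyz": [0.5, 0.1, -2], "yaw": 0}, {"claw": 0.3, "xyz": [1, 0.3, -5], "yaw": 0}, {"claw": 0.3, "xyz": [1.5, 0.4, -7.5], "yaw": 0}, {"claw": 0.3, "xyz": [1.8, 0.5, -9.5], "yaw": 0}, {"claw": 0.3, "xyz": [2, 0.6, -11], "yaw": 0}, {"claw": 0.3, "xyz": [2.2, 0.7, -12.5], "yaw": 0}, {"claw": 0.3, "xyz": [2.2, 0.7, -14], "yaw": 0}, {"claw": 0.3, "xyz": [2.2, 0.7, -15], "yaw": 0}, {"claw": 0.3, "xyz": [2.2, 0.7, -15], "yaw": 0}]' --grip_force 20

```text
time: 15.45
tool_pos: [488.0, 266.8, 81.3]
ee_rot: [-0.001, 0.99, 0.143, 0.009]
contact_force: [-11.8, -8.4, 25.8]
finger_gap: 39.9
```

```bash
python3 snap.py wrist:w8 ; python3 tilt.py w8
```

```text
15.5 [488.01 266.79  81.25] [-0.0012  0.9897  0.1432  0.0085] [ 0.1    0.397 -0.81   1.858  0.344  1.013 -2.136] [-11.69  -7.86  26.61] [-1.582  2.016 -0.153] 39.61732448516794
w8
  (6264, array([484.1, 266.8, 100.1]), array([-0.631, -0.188,  0.752]), 'tilt of normal', np.float64(41.2))
  (3155, array([506.2, 273.5, 109.9]), array([0.719, 0.211, 0.662]), 'tilt of normal', np.float64(48.5))
```

jog_arm --commands '[{"claw": 0.3, "xyz": [-1.4, -0.4, 1.4], "yaw": 0}, {"claw": 0.3, "xyz": [-2.1, -0.6, 0.7], "yaw": 0}, {"claw": 0.3, "xyz": [-2.8, -0.8, 0], "yaw": 0}, {"claw": 0.3, "xyz": [-3.4, -1, -0.7], "yaw": 0}, {"claw": 0.3, "xyz": [-4, -1.2, -1.4], "yaw": 0}, {"claw": 0.3, "xyz": [-4, -1.2, -1.4], "yaw": 0}]' --grip_force 20

```text
time: 16.1
tool_pos: [487.0, 266.9, 82.0]
ee_rot: [-0.002, 0.99, 0.143, 0.012]
contact_force: [4.7, -0.2, 12.3]
finger_gap: 40.0
```

```bash
python3 snap.py wrist:w9 ; python3 tilt.py w9
```

```text
16.15 [486.98 266.87  82.05] [-0.0022  0.9897  0.143   0.0117] [ 0.103  0.39  -0.812  1.865  0.342  1.005 -2.136] [ 4.35  0.62 13.3 ] [-0.005 -0.938  0.046] 39.69062816285292
w9
  (6254, array([482.8, 266.8, 100.7]), array([-0.635, -0.19 ,  0.749]), 'tilt of normal', np.float64(41.5))
  (3224, array([505.1, 273.5, 110.8]), array([0.714, 0.209, 0.668]), 'tilt of normal', np.float64(48.1))
```

jog_arm --commands '[{"claw": 0.3, "xyz": [-2, -0.6, -2], "yaw": 0}, {"claw": 0.3, "xyz": [-2.7, -0.8, -2.7], "yaw": 0}, {"claw": 0.3, "xyz": [-3.4, -1, -3.4], "yaw": 0}, {"claw": 0.3, "xyz": [-4.1, -1.2, -4.2], "yaw": 0}, {"claw": 0.3, "xyz": [-4.1, -1.2, -4.2], "yaw": 0}]' --grip_force 20

```text
time: 16.65
tool_pos: [487.3, 267.4, 81.2]
ee_rot: [-0.003, 0.99, 0.143, 0.016]
contact_force: [7.0, 0.5, 17.4]
finger_gap: 39.8
```

```bash
python3 snap.py wrist:w10 ; python3 tilt.py w10
```

```text
16.7 [487.32 267.36  81.17] [-0.0034  0.9896  0.1426  0.0164] [ 0.104  0.385 -0.813  1.873  0.345  0.992 -2.14 ] [ 7.96  0.62 18.85] [-0.129 -1.5    0.026] 39.870124270185336
w10
  (6262, array([482.9, 267.2,  99.8]), array([-0.642, -0.192,  0.742]), 'tilt of normal', np.float64(42.1))
  (3225, array([505.2, 273.8, 110.2]), array([0.707, 0.206, 0.677]), 'tilt of normal', np.float64(47.4))
```

jog_arm --commands '[{"claw": 0.3, "xyz": [-2.7, -0.8, -2.8], "yaw": 0}, {"claw": 0.3, "xyz": [-4, -1.2, -4.2], "yaw": 0}, {"claw": 0.3, "xyz": [-5.5, -1.6, -3.5], "yaw": 0}, {"claw": 0.3, "xyz": [-6.8, -2, -2.9], "yaw": 0}, {"claw": 0.3, "xyz": [-8.1, -2.4, -2.1], "yaw": 0}, {"claw": 0.3, "xyz": [-9.5, -2.8, -1.4], "yaw": 0}, {"claw": 0.3, "xyz": [-9.5, -2.8, -1.4], "yaw": 0}]' --grip_force 20

```text
time: 17.4
tool_pos: [482.7, 266.1, 82.4]
ee_rot: [-0.005, 0.99, 0.142, 0.021]
contact_force: [13.0, 2.9, 7.2]
finger_gap: 39.1
```

```bash
python3 snap.py wrist:w11 ; python3 tilt.py w11
```

```text
17.45 [482.7  266.12  82.44] [-0.005   0.9896  0.1421  0.0214] [ 0.112  0.367 -0.819  1.891  0.338  0.977 -2.14 ] [11.66  2.3   7.13] [ 0.468 -2.777  0.059] 39.807571264329404
w11
  (4852, array([479.6, 266.1, 102.2]), array([-0.7  , -0.213,  0.682]), 'tilt of normal', np.float64(47.0))
  (3264, array([499.5, 272.5, 113.7]), array([0.652, 0.189, 0.734]), 'tilt of normal', np.float64(42.7))
```

```bash
python3 geo.py 47.1 479.6 266.1 102.2 499.5 272.5 113.7 482.7 266.12 82.44
```

```text
low corner [-36.7  33. ] base centre [-51.3  46.6] TCP [-24.   82.4] d(tcp) 44.9 perp tcp-axis 4.4
```

jog_arm --commands '[{"claw": 0.3, "xyz": [0.2, 0.1, -1], "yaw": 0}, {"claw": 0.3, "xyz": [0.9, 0.3, -2], "yaw": 0}, {"claw": 0.3, "xyz": [1.7, 0.5, -3], "yaw": 0}, {"claw": 0.3, "xyz": [2.4, 0.7, -3.8], "yaw": 0}, {"claw": 0.3, "xyz": [3, 0.9, -4.5], "yaw": 0}, {"claw": 0.3, "xyz": [3, 0.9, -4.5], "yaw": 0}]' --grip_force 20

```text
time: 18.05
tool_pos: [486.1, 267.3, 79.4]
ee_rot: [-0.005, 0.99, 0.142, 0.022]
contact_force: [-4.8, -4.1, 21.6]
finger_gap: 39.7
```

```bash
python3 snap.py wrist:w12 ; python3 tilt.py w12
```

```text
18.1 [486.08 267.37  79.37] [-0.0046  0.9896  0.1422  0.0219] [ 0.106  0.378 -0.814  1.886  0.347  0.974 -2.145] [-4.79 -5.14 21.  ] [-1.005  0.906 -0.049] 39.44917849020228
w12
  (5786, array([483.2, 267.6,  99.5]), array([-0.666, -0.204,  0.717]), 'tilt of normal', np.float64(44.2))
  (3135, array([504. , 273.9, 109.9]), array([0.678, 0.197, 0.708]), 'tilt of normal', np.float64(44.9))
```

```bash
python3 geo.py 44.7 483.2 267.6 99.5 504 273.9 109.9 486.08 267.37 79.37
```

```text
low corner [-35.6  30.8] base centre [-49.7  45. ] TCP [-20.4  79.4] d(tcp) 45.0 perp tcp-axis 3.8
```

jog_arm --commands '[{"claw": 0.3, "xyz": [0, 0, 0], "yaw": 0}, {"claw": 0.3, "xyz": [0, 0, 0], "yaw": 0}, {"claw": 0.48, "xyz": [0, 0, 0], "yaw": 0}, {"claw": 0.5, "xyz": [0, 0, 0], "yaw": 0}, {"claw": 0.55, "xyz": [0, 0, 0], "yaw": 0}, {"claw": 0.6, "xyz": [0, 0, 0], "yaw": 0}, {"claw": 0.65, "xyz": [0, 0, 0], "yaw": 0}, {"claw": 0.7, "xyz": [0, 0, 0], "yaw": 0}, {"claw": 0.7, "xyz": [0, 0, 0], "yaw": 0}]' --grip_force 20

```text
time: 19.0
tool_pos: [486.1, 267.3, 79.4]
ee_rot: [-0.005, 0.99, 0.142, 0.022]
contact_force: [0.3, 0.4, 0.1]
finger_gap: 59.7
```

```bash
python3 snap.py wrist:w13 ; python3 tilt.py w13
```

```text
19.05 [486.09 267.34  79.36] [-0.0046  0.9896  0.1421  0.0219] [ 0.105  0.378 -0.813  1.886  0.347  0.974 -2.145] [-0.3   0.32 -0.81] [0.019 0.071 0.014] 59.65273234412093
w13
  (5739, array([482.8, 267.7,  99.1]), array([-0.667, -0.201,  0.717]), 'tilt of normal', np.float64(44.2))
  (3116, array([504. , 274. , 109.8]), array([0.679, 0.201, 0.706]), 'tilt of normal', np.float64(45.1))
```

jog_arm --commands '[{"claw": 0.7, "xyz": [0, 0, 3], "yaw": 0}, {"claw": 0.7, "xyz": [0, 0, 10], "yaw": 0}, {"claw": 0.75, "xyz": [0, 0, 25], "yaw": 0}, {"claw": 0.75, "xyz": [0, 0, 50], "yaw": 0}, {"claw": 0.75, "xyz": [0, 0, 80], "yaw": 0}, {"claw": 0.75, "xyz": [0, 0, 105], "yaw": 0}, {"claw": 0.75, "xyz": [0, 0, 120], "yaw": 0}, {"claw": 0.75, "xyz": [0, 0, 120], "yaw": 0}, {"claw": 0.75, "xyz": [0, 0, 120], "yaw": 0}, {"claw": 0.75, "xyz": [0, 0, 120], "yaw": 0}]' --grip_force 20

```text
time: 20.05
tool_pos: [485.6, 266.9, 198.2]
ee_rot: [-0.004, 0.99, 0.142, 0.021]
contact_force: [0.7, -0.2, 0.1]
finger_gap: 64.0
```

```bash
python3 snap.py wrist:w14 ; python3 tilt.py w14
```

```text
20.1 [485.56 266.93 198.17] [-0.0044  0.9896  0.1422  0.021 ] [ 0.177  0.24  -0.87   1.763  0.212  1.188 -2.036] [ 0.52 -0.54 -0.18] [ 0.019  0.006 -0.013] 64.34956488343067
w14
  (2579, array([477.9, 266.3,  94.1]), array([-0.674, -0.203,  0.711]), 'tilt of normal', np.float64(44.7))
  (640, array([504. , 274.1, 110. ]), array([0.681, 0.2  , 0.704]), 'tilt of normal', np.float64(45.2))
```

View pics/w14.png

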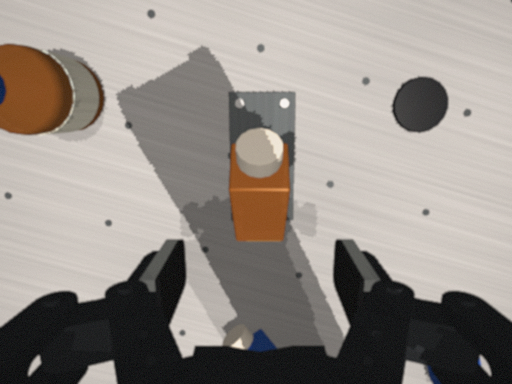

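jog_arm --commands '[{"claw": 0.75, "xyz": [5, 1.5, 0], "yaw": 0}, {"claw": 0.75, "xyz": [10, 3, 0], "yaw": 0}, {"claw": 0.75, "xyz": [14.8, 4.5, 0], "yaw": 0}, {"claw": 0.75, "xyz": [14.8, 4.5, 0], "yaw": 0}, {"claw": 0.75, "xyz": [14.8, 4.5, 0], "yaw": 0}, {"claw": 0.75, "xyz": [14.8, 4.5, 0], "yaw": 0}, {"claw": 0.75, "xyz": [14.8, 4.5, 0], "yaw": 0}, {"claw": 0.75, "xyz": [14.8, 4.5, 0], "yaw": 0}, {"claw": 0.75, "xyz": [14.8, 4.5, 0], "yaw": 0}, {"claw": 0.75, "xyz": [14.8, 4.5, 0], "yaw": 0}, {"claw": 0.75, "xyz": [14.8, 4.5, 0], "yaw": 0}, {"claw": 0.75, "xyz": [14.8, 4.5, 0], "yaw": 0}]' --grip_force 20

```text
time: 21.3
tool_pos: [500.3, 271.4, 198.1]
ee_rot: [-0.004, 0.99, 0.142, 0.021]
contact_force: [0.2, -0.1, 0.1]
finger_gap: 64.1
```

```bash
python3 snap.py wrist:w15 ; python3 tilt.py w15; python3 geo.py 45 477.9 266.3 94.1 504 274.1 110 500.4 271.4 79
```

```text
21.35 [500.37 271.39 198.17] [-0.0044  0.9896  0.1421  0.021 ] [ 0.159  0.276 -0.861  1.729  0.238  1.199 -2.047] [ 0.26  0.36 -0.54] [-0.072  0.025 -0.037] 63.65889246252013
w15
  (2258, array([478.5, 266.5,  94.7]), array([-0.674, -0.199,  0.711]), 'tilt of normal', np.float64(44.7))
  (595, array([503.6, 274. , 110.3]), array([0.685, 0.199, 0.7  ]), 'tilt of normal', np.float64(45.5))
low corner [-35.2  30.8] base centre [-49.4  45. ] TCP [-5.5 79. ] d(tcp) 55.1 perp tcp-axis -7.0
```

jog_arm --commands '[{"claw": 0.75, "xyz": [0, 0, -15], "yaw": 0}, {"claw": 0.75, "xyz": [0, 0, -40], "yaw": 0}, {"claw": 0.75, "xyz": [0, 0, -65], "yaw": 0}, {"claw": 0.75, "xyz": [0, 0, -88], "yaw": 0}, {"claw": 0.75, "xyz": [0, 0, -104], "yaw": 0}, {"claw": 0.75, "xyz": [0, 0, -112], "yaw": 0}, {"claw": 0.75, "xyz": [0, 0, -115], "yaw": 0}, {"claw": 0.75, "xyz": [0, 0, -115], "yaw": 0}, {"claw": 0.65, "xyz": [0, 0, -115], "yaw": 0}, {"claw": 0.58, "xyz": [0, 0, -115], "yaw": 0}, {"claw": 0.52, "xyz": [0, 0, -115], "yaw": 0}, {"claw": 0.48, "xyz": [0, 0, -115], "yaw": 0}, {"claw": 0.44, "xyz": [0, 0, -115], "yaw": 0}, {"claw": 0.3, "xyz": [0, 0, -115], "yaw": 0}, {"claw": 0.3, "xyz": [0, 0, -115], "yaw": 0}, {"claw": 0.3, "xyz": [0, 0, -115], "yaw": 0}]' --grip_force 30

```text
time: 22.95
tool_pos: [500.5, 271.5, 83.5]
ee_rot: [-0.004, 0.99, 0.142, 0.021]
contact_force: [-2.0, -1.0, 6.5]
finger_gap: 39.4
```

```bash
python3 snap.py wrist:w16 ; python3 tilt.py w16
```

```text
23.0 [500.51 271.49  83.56] [-0.0044  0.9896  0.1421  0.0212] [ 0.098  0.402 -0.808  1.847  0.36   0.997 -2.144] [-1.96 -0.7   6.31] [-0.27   0.245 -0.01 ] 39.79116051902203
w16
  (3944, array([484.7, 268. , 100.9]), array([-0.664, -0.203,  0.72 ]), 'tilt of normal', np.float64(43.9))
  (2799, array([504.2, 273.9, 109.7]), array([0.683, 0.197, 0.703]), 'tilt of normal', np.float64(45.3))
```

jog_arm --commands '[{"claw": 0.3, "xyz": [0, 0, 4], "yaw": 0}, {"claw": 0.3, "xyz": [0, 0, 14], "yaw": 0}, {"claw": 0.3, "xyz": [0, 0, 35], "yaw": 0}, {"claw": 0.3, "xyz": [3, 1, 58], "yaw": 0}, {"claw": 0.3, "xyz": [14.4, 4.3, 70], "yaw": 0}, {"claw": 0.3, "xyz": [40, 12, 75], "yaw": 0}, {"claw": 0.3, "xyz": [70, 21, 73], "yaw": 0}, {"claw": 0.3, "xyz": [92, 27.4, 65], "yaw": 0}, {"claw": 0.3, "xyz": [99.4, 29.6, 48], "yaw": 0}, {"claw": 0.3, "xyz": [99.4, 29.6, 26], "yaw": 0}, {"claw": 0.3, "xyz": [99.4, 29.6, 5], "yaw": 0}, {"claw": 0.3, "xyz": [99.4, 29.6, -10], "yaw": 0}, {"claw": 0.3, "xyz": [99.4, 29.6, -18], "yaw": 0}, {"claw": 0.3, "xyz": [99.4, 29.6, -20.7], "yaw": 0}, {"claw": 0.3, "xyz": [99.4, 29.6, -20.7], "yaw": 0}]' --grip_force 30

```text
time: 24.5
tool_pos: [599.9, 301.2, 63.2]
ee_rot: [-0.004, 0.99, 0.142, 0.021]
contact_force: [0.5, -0.0, -2.4]
finger_gap: 39.5
```

```bash
python3 snap.py wrist:w17 ; python3 tilt.py w17
```

```text
24.55 [600.21 301.4   63.69] [-0.0046  0.9896  0.1421  0.0217] [ 0.004  0.607 -0.735  1.605  0.467  1.064 -2.142] [ 0.03 -0.26 -2.19] [0.014 0.06  0.015] 39.83076574953446
w17
  (3962, array([583.6, 297.3,  80. ]), array([-0.667, -0.203,  0.717]), 'tilt of normal', np.float64(44.2))
  (2865, array([603.4, 303.6,  89.3]), array([0.681, 0.196, 0.705]), 'tilt of normal', np.float64(45.1))
```

```bash
python3 geo.py 44.5 583.6 297.3 80 603.4 303.6 89.3 600.1 301.3 63.5; python3 - <<'E'
import numpy as np
# arc of TCP about edge (60,10): TCP = edge + (d-b)u + pn ; print deltas from current
E
```

```text
low corner [67.8 10.4] base centre [53.8 24.6] TCP [98.6 63.5] d(tcp) 59.2 perp tcp-axis -3.7
```

jog_arm --commands '[{"claw": 0.3, "xyz": [0, 0, -2], "yaw": 0}, {"claw": 0.3, "xyz": [-1, -0.3, -4.7], "yaw": 0}, {"claw": 0.3, "xyz": [-3.4, -1, -5], "yaw": 0}, {"claw": 0.3, "xyz": [-5.3, -1.6, -6.3], "yaw": 0}, {"claw": 0.3, "xyz": [-7.2, -2.1, -7.6], "yaw": 0}, {"claw": 0.3, "xyz": [-9.6, -2.9, -6.7], "yaw": 0}, {"claw": 0.3, "xyz": [-12.1, -3.6, -5.8], "yaw": 0}, {"claw": 0.3, "xyz": [-14.5, -4.3, -5], "yaw": 0}, {"claw": 0.3, "xyz": [-17, -5.1, -4.2], "yaw": 0}, {"claw": 0.3, "xyz": [-19.4, -5.8, -3.6], "yaw": 0}, {"claw": 0.3, "xyz": [-21.8, -6.5, -3], "yaw": 0}, {"claw": 0.3, "xyz": [-24.2, -7.2, -2.6], "yaw": 0}, {"claw": 0.3, "xyz": [-26.6, -7.9, -2.3], "yaw": 0}, {"claw": 0.3, "xyz": [-29.1, -8.7, -2.1], "yaw": 0}, {"claw": 0.3, "xyz": [-31.6, -9.4, -2], "yaw": 0}]' --grip_force 20

```text
time: 26.05
tool_pos: [572.0, 293.1, 64.6]
ee_rot: [-0.006, 0.99, 0.142, 0.026]
contact_force: [6.9, 1.5, 8.3]
finger_gap: 39.8
```

```bash
python3 snap.py wrist:w18 ; python3 tilt.py w18
```

```text
26.1 [571.67 293.    64.66] [-0.0055  0.9896  0.1418  0.0255] [ 0.031  0.552 -0.754  1.689  0.451  1.025 -2.156] [6.59 0.74 7.56] [ 1.390e-01 -1.715e+00 -1.000e-03] 39.967626935974664
w18
  (3097, array([579.4, 296.2,  90.1]), array([0.396, 0.114, 0.911]), 'tilt of normal', np.float64(24.3))
```

View pics/w18.png

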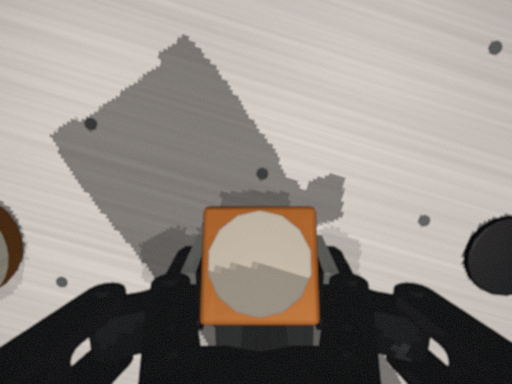

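jog_arm --commands '[{"claw": 0.3, "xyz": [-2, -0.6, -2.5], "yaw": 0}, {"claw": 0.3, "xyz": [-3.8, -1.1, -3.5], "yaw": 0}, {"claw": 0.3, "xyz": [-5.7, -1.7, -3.6], "yaw": 0}, {"claw": 0.3, "xyz": [-7.8, -2.3, -3.7], "yaw": 0}, {"claw": 0.3, "xyz": [-9.7, -2.9, -4], "yaw": 0}, {"claw": 0.3, "xyz": [-11.6, -3.5, -4.3], "yaw": 0}, {"claw": 0.3, "xyz": [-13.5, -4, -4.7], "yaw": 0}, {"claw": 0.3, "xyz": [-15.4, -4.6, -5.1], "yaw": 0}, {"claw": 0.3, "xyz": [-17.2, -5.1, -5.7], "yaw": 0}, {"claw": 0.3, "xyz": [-19, -5.7, -6.3], "yaw": 0}, {"claw": 0.3, "xyz": [-20.8, -6.2, -6.7], "yaw": 0}, {"claw": 0.3, "xyz": [-22.6, -6.7, -7.1], "yaw": 0}]' --grip_force 20

```text
time: 27.3
tool_pos: [553.0, 287.6, 61.7]
ee_rot: [-0.006, 0.989, 0.141, 0.03]
contact_force: [4.6, -2.0, 17.3]
finger_gap: 39.7
```

```bash
python3 snap.py wrist:w19 ; python3 tilt.py w19
```

```text
27.35 [552.67 287.51  61.58] [-0.0062  0.9895  0.1415  0.03  ] [ 0.046  0.517 -0.765  1.748  0.443  0.99  -2.169] [ 3.73 -1.05 18.77] [-0.337 -1.501  0.022] 39.738499332022954
w19
  (4167, array([571.5, 294. ,  89.9]), array([0.139, 0.034, 0.99 ]), 'tilt of normal', np.float64(8.3))
  (1207, array([577. , 296. ,  67.9]), array([-0.951, -0.278,  0.137]), 'tilt of normal', np.float64(82.1))
```

View pics/w19.png

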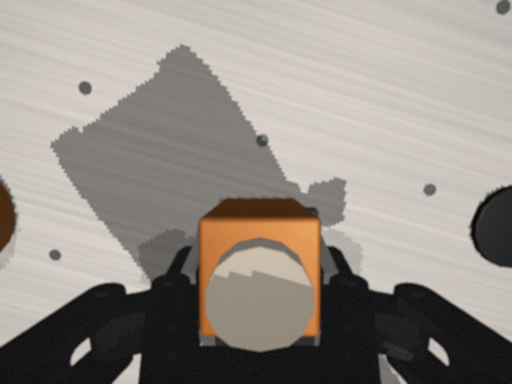

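jog_arm --commands '[{"claw": 0.3, "xyz": [-1, -0.3, -3.5], "yaw": 0}, {"claw": 0.3, "xyz": [-2.3, -0.7, -4.5], "yaw": 0}, {"claw": 0.3, "xyz": [-3.4, -1, -5.2], "yaw": 0}, {"claw": 0.3, "xyz": [-4.5, -1.3, -6], "yaw": 0}, {"claw": 0.3, "xyz": [-5.6, -1.7, -6.8], "yaw": 0}, {"claw": 0.3, "xyz": [-6.7, -2, -7.5], "yaw": 0}, {"claw": 0.3, "xyz": [-8, -2.4, -8], "yaw": 0}, {"claw": 0.3, "xyz": [-9, -2.7, -8.2], "yaw": 0}, {"claw": 0.3, "xyz": [-9, -2.7, -8.2], "yaw": 0}]' --grip_force 20

```text
time: 28.25
tool_pos: [548.0, 286.2, 58.8]
ee_rot: [-0.007, 0.989, 0.141, 0.035]
contact_force: [-1.0, -5.3, 31.2]
finger_gap: 39.8
```

```bash
python3 snap.py wrist:w20 ; python3 tilt.py w20
```

```text
28.3 [547.98 286.19  58.78] [-0.0067  0.9894  0.1411  0.0351] [ 0.05   0.505 -0.766  1.771  0.447  0.968 -2.178] [-1.00e-02 -5.65e+00  3.06e+01] [-1.072 -0.74   0.031] 39.429129481554874
w20
  (4564, array([565.7, 292.3,  90.5]), array([0.053, 0.012, 0.999]), 'tilt of normal', np.float64(3.1))
  (2704, array([572. , 294.3,  64.9]), array([-0.959, -0.28 ,  0.049]), 'tilt of normal', np.float64(87.2))
```

jog_arm --commands '[{"claw": 0.3, "xyz": [0, 0, 5], "yaw": 0}, {"claw": 0.3, "xyz": [0, 0, 18], "yaw": 0}, {"claw": 0.3, "xyz": [0, 0, 42], "yaw": 0}, {"claw": 0.3, "xyz": [0, -5, 68], "yaw": -0.01}, {"claw": 0.3, "xyz": [1, -20, 85], "yaw": -0.03}, {"claw": 0.3, "xyz": [2, -48, 90], "yaw": -0.06}, {"claw": 0.3, "xyz": [4, -83, 90], "yaw": -0.09}, {"claw": 0.3, "xyz": [6, -120, 90], "yaw": -0.12}, {"claw": 0.3, "xyz": [8, -158, 90], "yaw": -0.15}, {"claw": 0.3, "xyz": [9, -196, 90], "yaw": -0.18}, {"claw": 0.3, "xyz": [10, -233, 90], "yaw": -0.21}, {"claw": 0.3, "xyz": [12, -268, 85], "yaw": -0.23}, {"claw": 0.3, "xyz": [13, -298, 75], "yaw": -0.245}, {"claw": 0.3, "xyz": [14, -316, 65], "yaw": -0.253}, {"claw": 0.3, "xyz": [14, -325, 60], "yaw": -0.253}, {"claw": 0.3, "xyz": [14, -325, 60], "yaw": -0.253}, {"claw": 0.3, "xyz": [14, -325, 60], "yaw": -0.253}]' --grip_force 35

```text
time: 30.0
tool_pos: [562.0, -36.9, 118.9]
ee_rot: [-0.003, 0.999, 0.016, 0.036]
contact_force: [-0.0, 0.6, -1.8]
finger_gap: 39.4
```

```bash
python3 snap.py wrist:w21 ; python3 tilt.py w21
```

```text
30.05 [562.27 -36.63 119.24] [-0.0028  0.9992  0.0165  0.036 ] [ 0.586  0.287 -0.681  1.858  0.212  0.995 -1.717] [ 0.14  0.56 -1.98] [ 0.075  0.164 -0.007] 39.88431931586841
w21
  (4558, array([580.6, -35.6, 150.5]), array([ 0.062, -0.001,  0.998]), 'tilt of normal', np.float64(3.5))
  (2561, array([586.9, -35. , 124.7]), array([-0.998, -0.034,  0.052]), 'tilt of normal', np.float64(87.0))
```

View pics/w21.png

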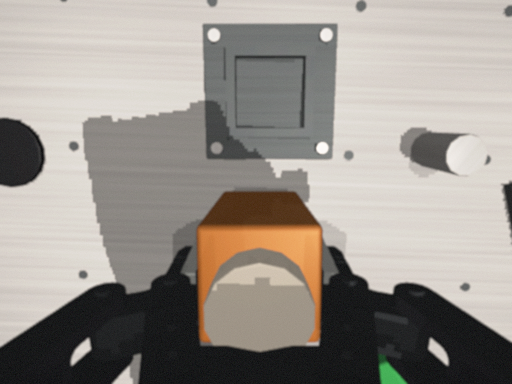

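```bash
python3 - <<'E'
from h import *
f=dict(np.load('pics/w21.npz')); P=cloud(f); img=f['color'].astype(int).mean(-1); z=P[...,2]
# holder mask
m=(z>3)&(z<30); m[185:]=0; m[:,:190]=0; m[:,350:]=0
m=cv2.morphologyEx(m.astype(np.uint8),cv2.MORPH_OPEN,np.ones((3,3)))
nl,lab,st,ce=cv2.connectedComponentsWithStats(m); k=1+np.argmax(st[1:,4]); m=lab==k
pp=np.array([ray(f,u,v,6)[:2] for u,v in np.argwhere(m)[:,::-1]],np.float32)
print('plate by depth',m.sum(),st[k],cv2.minAreaRect(pp))
# screws
hsv=cv2.cvtColor(f['color'],cv2.COLOR_RGB2HSV)
for (u0,v0) in [(214,34),(326,34),(216,148),(322,148)]:
    w=img[v0-9:v0+10,u0-9:u0+10]; t=(w.max()+np.median(w))/2
    vv,uu=np.nonzero(w>t); u,v=uu.mean()+u0-9,vv.mean()+v0-9
    print('screw',round(u,1),round(v,1),ray(f,u,v,6.5)[:2].round(1))
print('table z',np.nanmedian(z[60:100,360:400]),'plate z',np.nanmedian(z[28:32,230:310]),'floor',np.nanmedian(z[70:115,245:295]))
# cell outline
o=(hsv[...,0]<20)&(hsv[...,1]>130)&(hsv[...,2]>60)
q=P[o]; q=q[np.isfinite(q).all(1)]
t=np.radians(1.9); R=np.array([[np.cos(t),np.sin(t)],[-np.sin(t),np.cos(t)]])
s=(q[:,:2])@R.T
sh=(q[:,2]>147)
print('shoulder x range',np.percentile(s[sh,0],[1,99]),'y',np.percentile(s[sh,1],[1,99]), 'tcp',R@np.array([562.27,-36.63]))
fr=(q[:,2]<140)&(q[:,2]>90)
print('front y',np.percentile(s[fr,1],[1,99]))
E
```

```text
plate by depth 17660 [  203    23   135   136 17660] ((640.0687866210938, -39.74124526977539), (89.79766845703125, 89.93761444091797), 1.8751776218414307)
screw 213.5 34.4 [676.5  -0.9]
screw 325.9 34.3 [678.9 -75.9]
screw 216.1 147.5 [601.5  -3.2]
screw 322.0 147.6 [603.9 -78.4]
table z 0.7614746806348478 plate z 6.937008293995717 floor 6.909566831692857
shoulder x range [549.04548721 586.79983046] y [-74.31228258 -35.1129779 ] tcp [560.74639873 -55.25202356]
front y [-72.08698338 -36.69547835]
```

jog_arm --commands '[{"claw": 0.3, "xyz": [8, -0.4, 0], "yaw": 0}, {"claw": 0.3, "xyz": [24, -1.2, 0], "yaw": 0}, {"claw": 0.3, "xyz": [44, -2.1, 0], "yaw": 0}, {"claw": 0.3, "xyz": [62, -3, -5], "yaw": 0}, {"claw": 0.3, "xyz": [72, -3.5, -12], "yaw": 0}, {"claw": 0.3, "xyz": [74.7, -3.6, -22], "yaw": 0}, {"claw": 0.3, "xyz": [74.7, -3.6, -32], "yaw": 0}, {"claw": 0.3, "xyz": [74.7, -3.6, -40], "yaw": 0}, {"claw": 0.3, "xyz": [74.7, -3.6, -44], "yaw": 0}, {"claw": 0.3, "xyz": [74.7, -3.6, -44], "yaw": 0}, {"claw": 0.3, "xyz": [74.7, -3.6, -44], "yaw": 0}]' --grip_force 30

```text
time: 31.15
tool_pos: [636.9, -40.3, 75.5]
ee_rot: [-0.003, 0.999, 0.016, 0.036]
contact_force: [0.0, -0.2, -1.6]
finger_gap: 39.8
```

```bash
python3 snap.py wrist:w22 scene:s22; python3 tilt.py w22; python3 - <<'E'
from h import *
f=dict(np.load('pics/w22.npz')); P=cloud(f)
hsv=cv2.cvtColor(f['color'],cv2.COLOR_RGB2HSV)
o=(hsv[...,0]<20)&(hsv[...,1]>130)&(hsv[...,2]>60); o[:190]=0
q=P[o]; q=q[np.isfinite(q).all(1)]
t=np.radians(1.85); R=np.array([[np.cos(t),np.sin(t)],[-np.sin(t),np.cos(t)]])
s=q[:,:2]@R.T; zt=np.percentile(q[:,2],95); sh=q[:,2]>zt-6
print('rel holder: shoulder x',np.percentile(s[sh,0],[1,99])-(R@[640.3,-39.6])[0],'y',np.percentile(s[sh,1],[1,99])-(R@[640.3,-39.6])[1],zt)
i=cv2.imread('pics/s22.png');cv2.imwrite('pics/s22z.png',cv2.resize(i[170:300,110:280],None,fx=4,fy=4,interpolation=cv2.INTER_CUBIC))
cv2.imwrite('pics/w22.png',f['color'][:,:,::-1])
E
```

```text
31.25 [637.2  -40.3   75.82] [-0.0027  0.9992  0.0164  0.0364] [ 0.492  0.479 -0.626  1.714  0.33   0.979 -1.784] [ 0.28 -0.81 -2.7 ] [-0.039  0.096 -0.02 ] 39.614989568512755
w22
  (4552, array([655.4, -39. , 107. ]), array([ 0.06 , -0.001,  0.998]), 'tilt of normal', np.float64(3.4))
  (2677, array([661.8, -38.5,  81.1]), array([-0.998, -0.033,  0.051]), 'tilt of normal', np.float64(87.1))
rel holder: shoulder x [-14.93848201  22.87934721] y [-19.3677778   19.89890224] 108.31748640111353
```

View pics/w22.png

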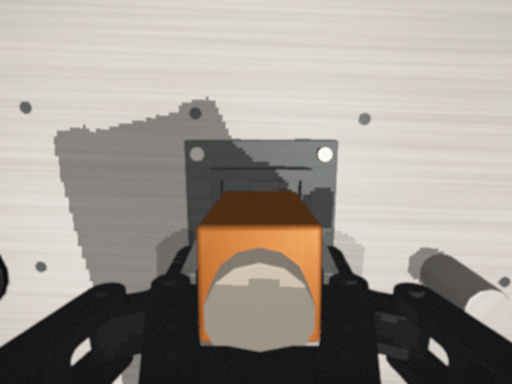

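View pics/s22z.png

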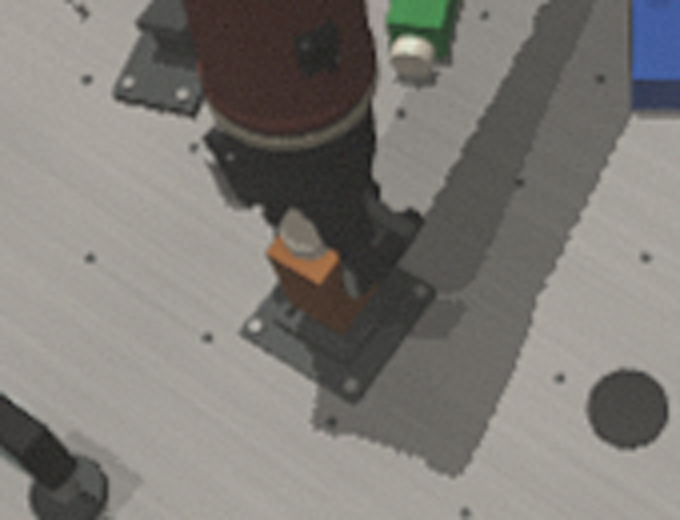

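jog_arm --commands '[{"claw": 0.3, "xyz": [-0.5, 0, -3], "yaw": 0}, {"claw": 0.3, "xyz": [-0.5, -0.2, -7], "yaw": 0}, {"claw": 0.3, "xyz": [-0.5, -0.3, -11], "yaw": 0}, {"claw": 0.3, "xyz": [-0.5, -0.3, -14], "yaw": 0}, {"claw": 0.3, "xyz": [-0.5, -0.3, -16.5], "yaw": 0}, {"claw": 0.3, "xyz": [-0.5, -0.3, -18], "yaw": 0}, {"claw": 0.3, "xyz": [-0.5, -0.3, -18], "yaw": 0}]' --grip_force 25

```text
time: 31.95
tool_pos: [636.6, -40.5, 57.6]
ee_rot: [-0.003, 0.999, 0.016, 0.036]
contact_force: [-0.8, 0.1, -2.5]
finger_gap: 39.5
```

jog_arm --commands '[{"claw": 0.3, "xyz": [0, 0, -1], "yaw": 0}, {"claw": 0.3, "xyz": [0, 0, -2], "yaw": 0}, {"claw": 0.3, "xyz": [0, 0, -3], "yaw": 0}, {"claw": 0.3, "xyz": [-0.5, 0, -4], "yaw": 0}, {"claw": 0.3, "xyz": [-1, 0, -5], "yaw": 0}, {"claw": 0.3, "xyz": [-1, 0, -5], "yaw": 0}]' --grip_force 20

```text
time: 32.55
tool_pos: [636.6, -40.5, 55.3]
ee_rot: [-0.002, 0.999, 0.016, 0.037]
contact_force: [-8.8, 0.6, 20.2]
finger_gap: 39.6
```

```bash
python3 snap.py wrist:w23; python3 tilt.py w23; python3 - <<'E'
from h import *
f=dict(np.load('pics/w23.npz')); P=cloud(f)
hsv=cv2.cvtColor(f['color'],cv2.COLOR_RGB2HSV)
o=(hsv[...,0]<20)&(hsv[...,1]>130)&(hsv[...,2]>60); o[:190]=0
q=P[o]; q=q[np.isfinite(q).all(1)]
t=np.radians(1.85); R=np.array([[np.cos(t),np.sin(t)],[-np.sin(t),np.cos(t)]])
s=q[:,:2]@R.T; zt=np.percentile(q[:,2],95); sh=q[:,2]>zt-6
print('rel holder: shoulder x',np.percentile(s[sh,0],[1,99])-(R@[640.3,-39.6])[0],'y',np.percentile(s[sh,1],[1,99])-(R@[640.3,-39.6])[1],zt)
E
```

```text
32.6 [636.61 -40.52  55.28] [-0.0021  0.9992  0.0164  0.0374] [ 0.484  0.501 -0.616  1.732  0.349  0.942 -1.799] [-8.820e+00  1.000e-02  1.977e+01] [-0.087  1.683  0.061] 39.78772626575666
w23
  (4586, array([655.1, -39.2,  86.9]), array([0.062, 0.   , 0.998]), 'tilt of normal', np.float64(3.6))
  (2652, array([661.5, -38.6,  60.8]), array([-0.998, -0.034,  0.049]), 'tilt of normal', np.float64(87.2))
rel holder: shoulder x [-15.13244829  22.49780558] y [-19.59779138  19.72599148] 88.18767794157603
```

jog_arm --commands '[{"claw": 0.3, "xyz": [-1, 0, -2], "yaw": 0}, {"claw": 0.3, "xyz": [-2, 0, -3], "yaw": 0}, {"claw": 0.3, "xyz": [-3, 0, -3.5], "yaw": 0}, {"claw": 0.3, "xyz": [-4, 0, -3.5], "yaw": 0}, {"claw": 0.3, "xyz": [-5, 0, -3.5], "yaw": 0}, {"claw": 0.3, "xyz": [-6, 0, -3.5], "yaw": 0}, {"claw": 0.3, "xyz": [-7, 0, -3.5], "yaw": 0}, {"claw": 0.3, "xyz": [-7, 0, -3.5], "yaw": 0}]' --grip_force 20

```text
time: 33.4
tool_pos: [632.8, -40.5, 54.4]
ee_rot: [-0.002, 0.999, 0.016, 0.041]
contact_force: [4.2, -0.9, 6.2]
finger_gap: 39.5
```

```bash
python3 snap.py wrist:w24; python3 tilt.py w24
```

```text
33.45 [632.81 -40.54  54.39] [-0.0019  0.999   0.0164  0.041 ] [ 0.489  0.491 -0.617  1.748  0.348  0.927 -1.8  ] [ 4.12 -0.34  6.43] [-0.13  -1.204  0.009] 39.50736530077272
w24
  (4619, array([651. , -39. ,  86.8]), array([ 0.028, -0.001,  1.   ]), 'tilt of normal', np.float64(1.6))
  (3215, array([657.9, -38.7,  60.5]), array([-0.999, -0.033,  0.009]), 'tilt of normal', np.float64(89.5))
```

jog_arm --commands '[{"claw": 0.3, "xyz": [0, 0, 0], "yaw": 0}, {"claw": 0.3, "xyz": [0, 0, 0], "yaw": 0}, {"claw": 0.47, "xyz": [0, 0, 0], "yaw": 0}, {"claw": 0.49, "xyz": [0, 0, 0], "yaw": 0}, {"claw": 0.52, "xyz": [0, 0, 0], "yaw": 0}, {"claw": 0.56, "xyz": [0, 0, 0], "yaw": 0}, {"claw": 0.62, "xyz": [0, 0, 0], "yaw": 0}, {"claw": 0.7, "xyz": [0, 0, 0], "yaw": 0}, {"claw": 0.75, "xyz": [0, 0, 0], "yaw": 0}, {"claw": 0.75, "xyz": [0, 0, 0], "yaw": 0}]' --grip_force 20

```text
time: 34.45
tool_pos: [632.8, -40.5, 54.4]
ee_rot: [-0.002, 0.999, 0.016, 0.041]
contact_force: [-0.3, -0.6, -0.5]
finger_gap: 63.6
```

```bash
python3 snap.py wrist:w25; python3 tilt.py w25
```

```text
34.5 [632.81 -40.55  54.35] [-0.0019  0.999   0.0164  0.0409] [ 0.489  0.491 -0.617  1.748  0.348  0.927 -1.8  ] [ 0.91  0.54 -0.6 ] [ 0.026  0.102 -0.017] 64.2320819216447
w25
  (4561, array([650.2, -38.8,  86.8]), array([ 0.021, -0.003,  1.   ]), 'tilt of normal', np.float64(1.2))
  (3457, array([657.1, -38.6,  60.2]), array([0.999, 0.033, 0.002]), 'tilt of normal', np.float64(89.9))
```

View pics/w25.png

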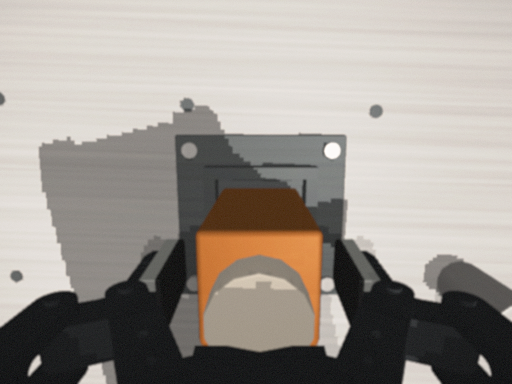

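jog_arm --commands '[{"claw": 0.75, "xyz": [0, 0, 3], "yaw": 0}, {"claw": 0.75, "xyz": [0, 0, 10], "yaw": 0}, {"claw": 0.75, "xyz": [0, 0, 25], "yaw": 0}, {"claw": 0.75, "xyz": [0, 0, 50], "yaw": 0}, {"claw": 0.75, "xyz": [0, 0, 80], "yaw": 0}, {"claw": 0.75, "xyz": [0, 0, 110], "yaw": 0}, {"claw": 0.75, "xyz": [-20, 0, 135], "yaw": 0}, {"claw": 0.75, "xyz": [-50, 0, 148], "yaw": 0}, {"claw": 0.75, "xyz": [-75, 0, 150], "yaw": 0}, {"claw": 0.75, "xyz": [-80, 0, 150], "yaw": 0}, {"claw": 0.75, "xyz": [-80, 0, 150], "yaw": 0}, {"claw": 0.75, "xyz": [-80, 0, 150], "yaw": 0}]'

```text
time: 35.7
tool_pos: [553.5, -40.6, 204.9]
ee_rot: [-0.002, 0.999, 0.016, 0.041]
contact_force: [0.8, -0.4, 0.6]
finger_gap: 64.2
```

```bash
python3 snap.py wrist:w26 scene:s26 top:t26; python3 - <<'E'
from h import *
f=dict(np.load('pics/w26.npz')); P=cloud(f)
hsv=cv2.cvtColor(f['color'],cv2.COLOR_RGB2HSV)
o=(hsv[...,0]<20)&(hsv[...,1]>130)&(hsv[...,2]>60)&(np.hypot(P[...,0]-640,P[...,1]+40)<50)
q=P[o]; t=np.radians(1.83); R=np.array([[np.cos(t),np.sin(t)],[-np.sin(t),np.cos(t)]])
s=q[:,:2]@R.T-R@[640.3,-39.6]; sh=q[:,2]>82
print(np.percentile(q[:,2],[1,50,95]),'shoulder rel holder x',np.percentile(s[sh,0],[1,99]),'y',np.percentile(s[sh,1],[1,99]),'z med',np.median(q[sh,2]))
i=cv2.imread('pics/s26.png');a=cv2.resize(i[170:300,110:240],(400,400),interpolation=cv2.INTER_CUBIC)
b=cv2.resize(cv2.imread('pics/w26.png')[0:256,128:384],(400,400))
cv2.imwrite('pics/fin.png',np.hstack([a,b]))
# bystanders: compare start and end top views
A=cv2.imread('pics/top0.png').astype(int);B=cv2.imread('pics/t26.png').astype(int)
E
```

```text
35.85 [553.4  -40.35 204.17] [-0.0024  0.999   0.0165  0.0409] [ 0.639  0.172 -0.704  1.791  0.121  1.139 -1.638] [-0.04 -0.39 -0.12] [-0.012  0.059 -0.039] 64.11501033714212
[16.78044111 86.71761467 87.91525609] shoulder rel holder x [-22.87213293  15.88726062] y [-18.86932884  19.82835396] z med 86.78387925858226
```

View pics/fin.png

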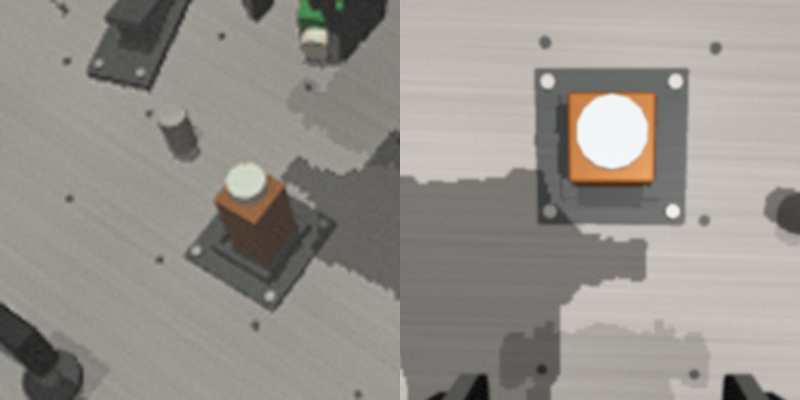

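View pics/s26.png

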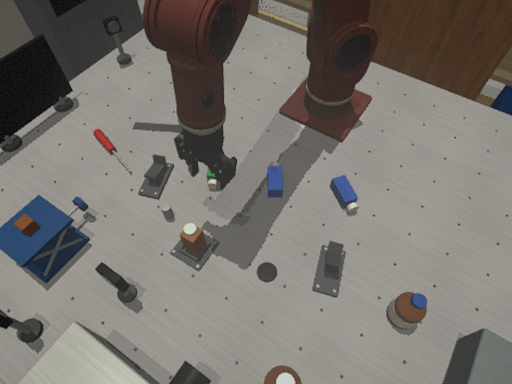

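```bash
python3 -c "
from plant import close_job
print(close_job())"
```

```text
the job is handed in; nothing more can be done
None
```

The cell leaned on the 45° rest untouched for about 3.5 s. It now stands cap up in the holder pocket, and I handed the job in at about 36 s.

**What I did**
- The tool can only point down, so I tipped the cell inside the light grip. I pressed its base edge against the end of the steep rest's base plate and moved the gripper in an arc.
- I seated it against the bed and foot stop of the steep rest, let go and moved the arm clear.
- I took it again, tipped it upright against the same plate edge, lowered it into the pocket and released it.

**What the checks showed**
- **On the rest:** the lean measured about 45°, and the base was within 1 mm of the given seat point. The wrist force was about zero after release.
- **In the pocket:** the side faces measured 89.9° after release. The shoulder is at about 86 mm after correcting for the camera's 0.8 mm height bias, so the base is on the floor at 6 mm. The cell sits about 3 mm off centre, against the −x wall of the pocket.
- **Other things:** the end picture shows none of them visibly moved, judged by eye against the start picture; I did not measure them. Highest wrist force I read was about 32 N.

**What did not go cleanly**
- The cell slid about 10 mm along the pads in each of the two tippings.
- The first press on the rest jammed at about 42°, so I lifted and pressed again.
- The tool ended about 4.7° off vertical, because each move started from the pose measured under load.
- The three cameras disagreed by up to about 5 mm on where the rest and the holder are. I placed the rest mainly by the wrist camera, near the mean of the three, and the holder by the wrist camera alone.

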